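Snap the tail-lamp lens on

ROBOT

A 7-joint arm with a two-finger parallel gripper is mounted at the origin on the work surface. World frame = base frame: x ahead of the robot, y to its left, z up, the work surface at z = 0. Lengths are in m, angles in rad, forces in N, time in s.
With the tool pointing down it reaches from about 0.4 to 0.85 m from the base axis. Payload 10.4 kg.
Tool frame: the origin (TCP) lies midway between the tips of the shut fingers; the grasp point (between the pads) lies 19 mm behind it; y points along the fingers, x is the direction in which the jaws open and shut, and the axes are right-handed (so a half turn about y gives the same grasp; the last joint's range is limited). The gripper opens to 87 mm and grips with 3 to 60 N. Pads are 19 mm wide; open, the fingers measure 117 mm over their backs; the gripper's body (75 mm by 190 mm) begins 51 mm behind the grasp point.
Start: joints at [-1.203, 0.332, -0.065, 1.46, 0.022, 1.35, -0.088], TCP at [0.238, 0.578, 0.223] pointing down, gripper open.
Joint ranges: [-2.6, 2.6], [-0.5, 2.12], [-1.47, 1.34], [0.16, 2.42], [-1.27, 4.41], [0.06, 2.06], [-2.6, 2.6]. Speed limits (rad/s): [2.22, 2.22, 2.79, 2.79, 3.14, 3.14, 3.14].

INTERFACE

Orientations are given as a unit quaternion [x, y, z, w].
In Python, from bench import * gives the robot as it stands.
- The arm moves only by the tool jog_arm, never from a script. Its argument "commands" is a list of rows, each an object with "translation": the shift along the world's x, y, z in mm, a list of three; "twist": the turn about the world's z in rad. A call has 1 to 20 rows; each row shifts and turns the commanded pose from where the row before left it; what a row does not reach is not made up. A row lasts 1/10 s, in which the tool goes at most 50 mm and 8.59 degrees, less where a joint would pass 70% of its speed; a pose out of reach is approached as far as the arm can. A call is refused whole if a number of a shift passes 50 or a number of a turn 0.15, either way. A call with a gripper value outside its range is refused whole. "grip" is the closure, from 0 (fully open) to 1 (shut), set as the call begins (left out, the last holds). The fingers move at their own pace and stop on an object; "grip_force" is the grip in N (left out, the last holds). Time passes only in rows, so rows that do not move let the fingers close. It gives the time, the measured TCP pose, the force and the opening at its end, in the units of the state.
- read_state(): the state, without advancing time (a new reading comes with each control period).
- camera(name): name is "side" or "top" or "wrist"; returns a dict with "img" (420x560x3 uint8, red, green, blue), "fx", "fy", "cx", "cy" (pixels), "cam_to_world" (4x4, takes a point from camera to world coordinates). Camera axes: x right, y down, z forward; pixel columns grow to the right and rows downward; lengths in m; the calibration is good to about 2 mm. A picture is of the moment at which its call begins. There is no depth.
- close_job(): hands the job in, once; it reports no verdict.
The state is a dict: "time": time; "joint_positions": joint angles; "joint_vel": joint speeds; "joint_torque": joint torques, N m; "ee_pos": TCP position; "eef_rot": TCP orientation; "ft_force": force on the tool from outside, world axes, zero at the start; "torque": the same for the moment, N m; "width": finger opening in m.
Only numpy, scipy, OpenCV 4.12 (cv2) and the standard library are available. Lean on these libraries where they do the work, as an engineer would, in place of code of your own. Each camera call takes 0.05 s, during which the arm holds its last target.

TASK

Fit the rectangular tail-lamp lens onto the open tail lamp on the scooter's mudguard, its clear window on the side of the number-plate bracket. Press it home one corner after another, not all at once, until all four clips have clicked; it cracks if its top is pushed with more than 35 N. Leave the other parts and tools where they are.

Things in the scene. Friction and masses are not known exactly. Their poses are not given: they have to be found in the camera images.
- tail: Pale blue-grey end of a scooter's rear mudguard, 140 mm wide, fixed hump up on the bench, with the tail-lamp base on the hump and a dark steel number-plate bracket (two slots) below the lamp on the -x side. Origin on the bench below the lamp; x level, along the mudguard
- lamp_seat (a point): Open tail-lamp base, black box 68 x 118 mm, clips round it. Point: middle of the seat, the plane that the lens's flange comes down on. x across the lamp, away from the number-plate bracket; y along it; z out of it, leaning 12 degrees from vertical towards the bracket. A lens laid on rests on the clips' sloping noses, flange about 11 mm above the seat; hooked, it stays 1 to 3 mm above it
- reflector_rim (a point): Middle of the top of the lamp's bright reflector rim, 17 mm above the seat; axes as lamp_seat. The rim, 47 (x) x 95 (y) mm outside, rounded on top, goes up inside the lens with 1.5 mm of play all round. The bulb is 22 mm above the seat at most. Soft rubber gasket pads under the flange stand 3 mm above the seat and can be squeezed to 3 mm below it: about 3 N per mm at a corner
- lens: Tail-lamp lens, dark red plastic, about 100 g: a rectangular box 56 (x) x 104 (y) mm, hollow and open below (50 x 98 mm, 28 mm deep), with a flat top, and a flange 66 x 116 mm, 4 mm thick, round its foot; 32 mm high in all. It lies open side down on a sheet of cardboard. Origin: middle of the flange's underside; y along it, z to its top, -x the side with the clear window
- lens_centre (a point): Centre of the lens's box, 16 mm above the flange's underside, 16 mm below its top. The moulding twists a little, so corners go home one by one: pushed on its flat top over a clip (19 mm across, 40 mm along from the middle), a corner clicks over after about 9 mm, at 9 to 24 N, differing from clip to clip. All four at once need more than it stands: a push above 35 N on its top cracks it
- lens_top: Middle part of the lens's flat top, 50 mm long; origin and axes as the lens. The top cracks under more than 35 N
- lens_top_l: +y end of the lens's flat top, from 25 to 52 mm along from the middle; origin and axes as the lens
- lens_top_r: -y end of the lens's flat top, from 25 to 52 mm along from the middle; origin and axes as the lens
- lens_window (a point): Middle of the lens's clear whitish number-plate window, low in its -x long side, 12.5 mm above the flange's underside; axes as the lens
- lens_a (a point): Underside of the lens's flange at its -x +y corner (lens axes), at the edge where a clip grips: 33 mm across and 40 mm along from the middle; axes as for the lens
- lens_b (a point): Underside of the lens's flange at its -x -y corner (lens axes), at the edge where a clip grips: 33 mm across and 40 mm along from the middle; axes as for the lens
- lens_c (a point): Underside of the lens's flange at its +x -y corner (lens axes), at the edge where a clip grips: 33 mm across and 40 mm along from the middle; axes as for the lens
- lens_d (a point): Underside of the lens's flange at its +x +y corner (lens axes), at the edge where a clip grips: 33 mm across and 40 mm along from the middle; axes as for the lens
- clip_a (a joint): Spring clip at the -x +y corner of the lamp base (lamp_seat axes): 0 rad at rest or hooked over the flange, pushed outward to about 0.08 rad while the flange passes its nose. Spring steel, 12 mm wide, at 33 mm across and 40 mm along from the lamp's middle, top 15 mm above the seat
- clip_b (a joint): Spring clip at the -x -y corner of the lamp base (lamp_seat axes): 0 rad at rest or hooked over the flange, pushed outward to about 0.08 rad while the flange passes its nose. Spring steel, 12 mm wide, at 33 mm across and 40 mm along from the lamp's middle, top 15 mm above the seat
- clip_c (a joint): Spring clip at the +x -y corner of the lamp base (lamp_seat axes): 0 rad at rest or hooked over the flange, pushed outward to about 0.08 rad while the flange passes its nose. Spring steel, 12 mm wide, at 33 mm across and 40 mm along from the lamp's middle, top 15 mm above the seat
- clip_d (a joint): Spring clip at the +x +y corner of the lamp base (lamp_seat axes): 0 rad at rest or hooked over the flange, pushed outward to about 0.08 rad while the flange passes its nose. Spring steel, 12 mm wide, at 33 mm across and 40 mm along from the lamp's middle, top 15 mm above the seat
- round_lens: Another dark red lens, round, 64 mm across, 28 mm high, on the cardboard: not for this lamp. Origin under its centre
- bulb_box: Small paper carton 36 x 36 x 45 mm on the cardboard. Origin under its centre
- screwdriver: Screwdriver, 200 mm, black handle, lying beyond the work. Origin under its middle
- wrench: Steel spanner, 180 mm, lying on the right. Origin under its middle
- spark_plug: Spark plug, 66 mm, lying near the robot. Origin under its middle
- piston: Aluminium piston, 52 mm across, 47 mm high, standing. Origin under its centre
- horn: Round dark horn, 76 mm across, 26 mm high. Origin under its centre

How it is judged:
By the outcome, as a careful person would: the job done as asked, in the order asked, and still so for the second after the job is handed in, with the robot touching nothing.
It also fails if it takes over 48 s, if anything falls off the work surface, if the arm or the gripper's body presses on something with over 40 N, if the wrist force passes 120 N, or if a joint passes its speed limit or range.

## Working session

There is one attempt and no reset: what is moved stays moved. The work goes in short steps, Python scripts to look and compute and a tool call to move; the robot and the scene stay as the last step left them, time stands still between calls to the robot, and variables do not carry over. Pictures are saved under pics/ and viewed, and the job is handed in when it is done.

Besides the shell and the picture viewer there is one more tool, called after ">>>" by a JSON object that holds its "name" and its "arguments". jog_arm: Moves the arm, as the interface text tells. Its arguments: {"type":"object","properties":{"commands":{"type":"array"},"grip":{"type":"number"},"grip_force":{"type":"number"}},"required":["commands"]}

```bash
ls; mkdir -p pics
python3 - <<'E'
from bench import *
import cv2
for n in ["top","side","wrist"]:
    c=camera(n); cv2.imwrite(f"pics/{n}0.png",c["img"][:,:,::-1]); print(n,c["fx"],c["cx"],c["cy"]); print(c["cam_to_world"])
s=read_state(); print(s)
E
```

```text
pics
top 385.8081384779659 287.22126907464224 212.1281409210763
[[-0.01947346 -0.99689852  0.07625042  0.49286024]
 [-0.99980838  0.01926422 -0.0034788   0.00571987]
 [ 0.00199911 -0.07630355 -0.99708263  1.351216  ]
 [ 0.          0.          0.          1.        ]]
side 498.3980573597466 285.5085911348339 218.32187719349213
[[ 0.95166818 -0.19031443  0.24105621  0.27063291]
 [-0.30671415 -0.62965129  0.71376865 -0.95252241]
 [ 0.01594088 -0.75320626 -0.65759122  0.99988545]
 [ 0.          0.          0.          1.        ]]
wrist 360.05046433078786 270.80315573184225 216.06885260436957
[[ 3.80660315e-01  8.91246877e-01  2.46529369e-01  1.69427097e-01]
 [ 9.24714926e-01 -3.66832951e-01 -1.01665587e-01  6.05625710e-01]
 [-1.74041041e-04  2.66669442e-01 -9.63788036e-01  3.82544227e-01]
 [ 0.00000000e+00  0.00000000e+00  0.00000000e+00  1.00000000e+00]]
{'time': 0.15, 'joint_positions': array([-1.20258968,  0.33270891, -0.06471173,  1.46070828,  0.02161276,
        1.34989405, -0.08850221]), 'joint_vel': array([-0.00155781, -0.00194889, -0.00070609, -0.00284316,  0.00109421,
       -0.00223078,  0.00056947]), 'joint_torque': array([ 4.99747293e-04, -6.23635411e+01,  2.45482038e-02, -3.90139890e+01,
       -6.13048836e-02,  3.72523908e-02,  8.66003393e-05]), 'ee_pos': array([0.23797656, 0.57762492, 0.221967  ]), 'eef_rot': array([ 0.58777624,  0.3931217 , -0.39370174, -0.58734433]), 'ft_force': array([ 0.26897685, -0.73373371, -0.14816624]), 'torque': array([-0.02358873,  0.00828687,  0.01949811]), 'width': 0.08705202648605606}
```

View pics/top0.png

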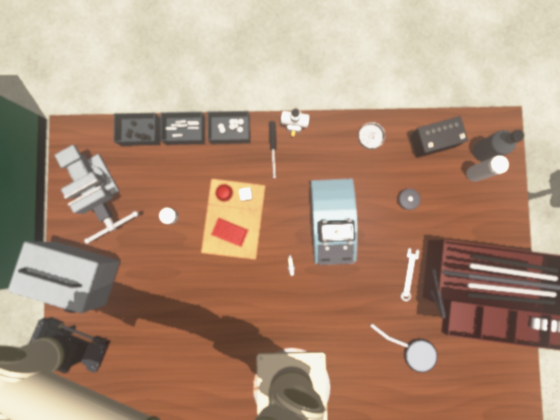

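View pics/side0.png

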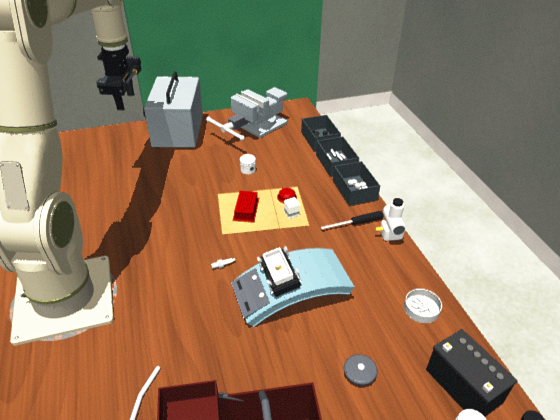

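View pics/wrist0.png

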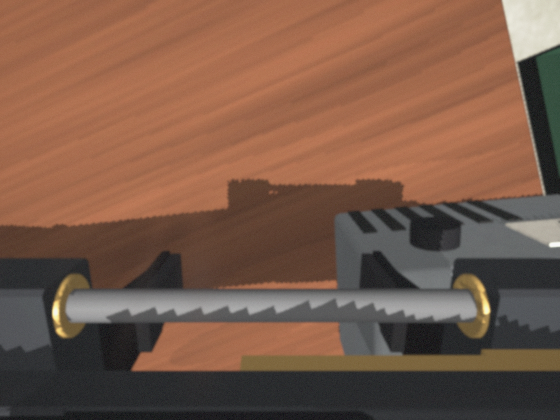

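The top view shows the rectangular lens near (229,232) on the cardboard and the lamp near (338,231), with the bracket below it at (336,252). I'll enlarge both areas.

Run:
```python
import cv2, numpy as np
t=cv2.imread("pics/top0.png"); s=cv2.imread("pics/side0.png")
a=cv2.resize(t[205:270,195:275],None,fx=5,fy=5,interpolation=cv2.INTER_CUBIC)
b=cv2.resize(t[205:270,300:380],None,fx=5,fy=5,interpolation=cv2.INTER_CUBIC)
cv2.imwrite("pics/c1.png",np.hstack([a,b]))
a=cv2.resize(s[175:240,210:310],None,fx=4,fy=4,interpolation=cv2.INTER_CUBIC)
b=cv2.resize(s[235:330,225:360],None,fx=400/135,fy=400/135,interpolation=cv2.INTER_CUBIC)
cv2.imwrite("pics/c2.png",np.vstack([a,b]))
```

```text
(no output)
```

View pics/c1.png

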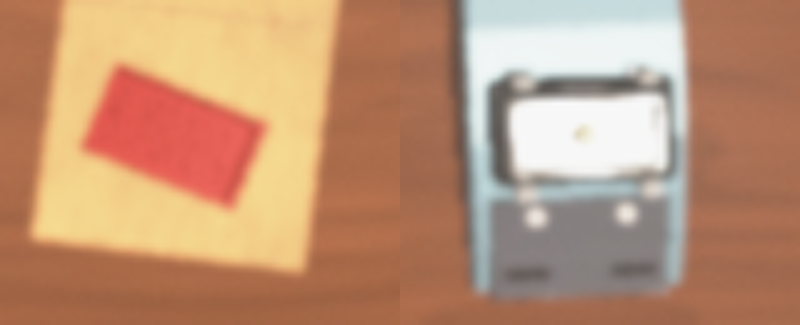

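View pics/c2.png

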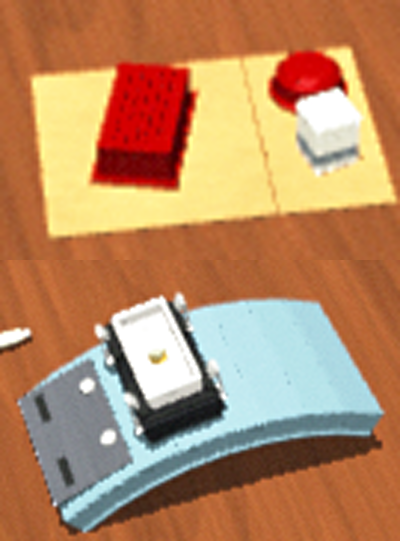

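```bash
cat > h.py <<'E'
from bench import *
import numpy as np, cv2
from scipy.spatial.transform import Rotation as R
def ray(c,u,v,z):
    d=c["cam_to_world"][:3,:3]@np.array([(u-c["cx"])/c["fx"],(v-c["cy"])/c["fy"],1.0]); o=c["cam_to_world"][:3,3]
    return o+d*(z-o[2])/d[2]
def proj(c,p):
    M=c["cam_to_world"]; q=M[:3,:3].T@(np.asarray(p)-M[:3,3]); return np.array([c["fx"]*q[0]/q[2]+c["cx"],c["fy"]*q[1]/q[2]+c["cy"]])
def snap(n,f):
    c=camera(n); cv2.imwrite(f"pics/{f}.png",c["img"][:,:,::-1]); return c
E
python3 - <<'E'
from h import *
np.set_printoptions(precision=4,suppress=True)
s=read_state(); print(R.from_quat(s["eef_rot"]).as_matrix())
c=camera("top"); im=c["img"]
hsv=cv2.cvtColor(im,cv2.COLOR_RGB2HSV)
m=((hsv[...,1]>150)&((hsv[...,0]<5)|(hsv[...,0]>172))&(hsv[...,2]>90)).astype(np.uint8)
n,l,st,ce=cv2.connectedComponentsWithStats(m)
for i in range(1,n):
    if st[i,4]>50:
        print(st[i],ce[i],ray(c,*ce[i],0.03))
        k=np.argwhere(l==i)[:,::-1].astype(np.float32); r=cv2.minAreaRect(k); b=cv2.boxPoints(r); print([ray(c,*p,0.03)[:2] for p in b])
# lamp
for p in [(316.5+3.5,222),(352,221)]: pass
def z(u,v): return 300+ (u-400)/5, 205+v/5
for p in [(588,132),(522,82),(645,76),(527,192),(653,187)]: print(p,ray(c,*z(*p),0.09))
E
```

```text
[[ 0.3809 -0.0003 -0.9246]
 [ 0.9246 -0.001   0.3809]
 [-0.001  -1.     -0.0001]]
[217 185  14  15 157] [223.4395 192.0892] [0.6674 0.2196 0.03  ]
[array([0.6572, 0.2508]), array([0.6985, 0.2299]), array([0.6769, 0.1886]), array([0.6356, 0.2096])]
[213 219  34  26 501] [229.2854 231.8802] [0.53   0.2005 0.03  ]
[array([0.5252, 0.2594]), array([0.5768, 0.2375]), array([0.5348, 0.1415]), array([0.4834, 0.1637])]
(588, 132) [ 0.523 -0.162  0.09 ]
(522, 82) [ 0.5565 -0.1198  0.09  ]
(645, 76) [ 0.5589 -0.2004  0.09  ]
(527, 192) [ 0.4847 -0.1211  0.09  ]
(653, 187) [ 0.4864 -0.2033  0.09  ]
```

Long axis runs about 24° off world y, and no window shows on the side the cameras can see. I'll look with the wrist camera from the -x side.

>>> {"name": "jog_arm", "arguments": {"commands": [{"translation": [18,-25,0],"twist": 0},{"translation": [18,-25,0],"twist": 0},{"translation": [18,-25,0],"twist": 0},{"translation": [18,-25,0],"twist": 0},{"translation": [18,-25,0],"twist": 0},{"translation": [18,-25,0],"twist": 0},{"translation": [18,-25,0],"twist": 0},{"translation": [18,-25,0],"twist": 0},{"translation": [18,-25,0],"twist": 0},{"translation": [18,-25,0],"twist": 0},{"translation": [18,-25,0],"twist": 0},{"translation": [18,-25,0],"twist": 0},{"translation": [18,-25,0],"twist": 0},{"translation": [18,-25,0],"twist": 0},{"translation": [0,0,0],"twist": 0},{"translation": [0,0,0],"twist": 0}], "grip": 0}}

```text
time: 1.8
ee_pos: [0.4901, 0.2276, 0.2224]
eef_rot: [-0.588, -0.393, 0.393, 0.588]
ft_force: [0.9, 0.7, 0.1]
width: 0.0874
```

Run:
```python
from h import *
np.set_printoptions(precision=4,suppress=True)
c=snap("wrist","w1"); s=read_state(); print(s["time"],s["ee_pos"],s["joint_positions"],s["ft_force"]); np.save("w1.npy",c["cam_to_world"])
```

```text
1.85 [0.4896 0.2285 0.2224] [-0.7167  0.1415  0.2165  1.6985 -0.0319  1.3053  0.6866] [-0.3684  0.1343 -0.8815]
```

View pics/w1.png

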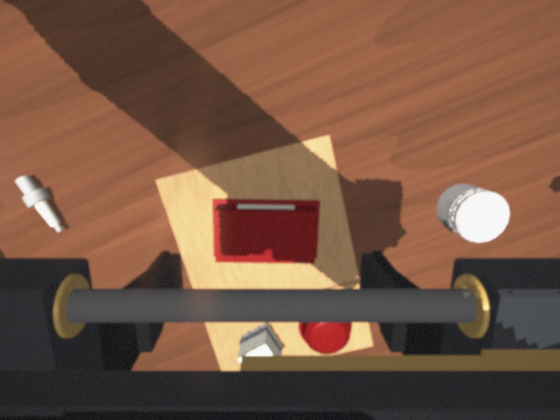

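The clear window shows at (267,207) on the robot (-x) side of the lens, so no half turn is needed. Now measure the lens more finely.

Run:
```python
import cv2
a=cv2.imread("pics/w1.png")[190:275,200:335]
cv2.imwrite("pics/w1c.png",cv2.resize(a,None,fx=5.9,fy=5.9,interpolation=cv2.INTER_CUBIC))
```

```text
(no output)
```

View pics/w1c.png

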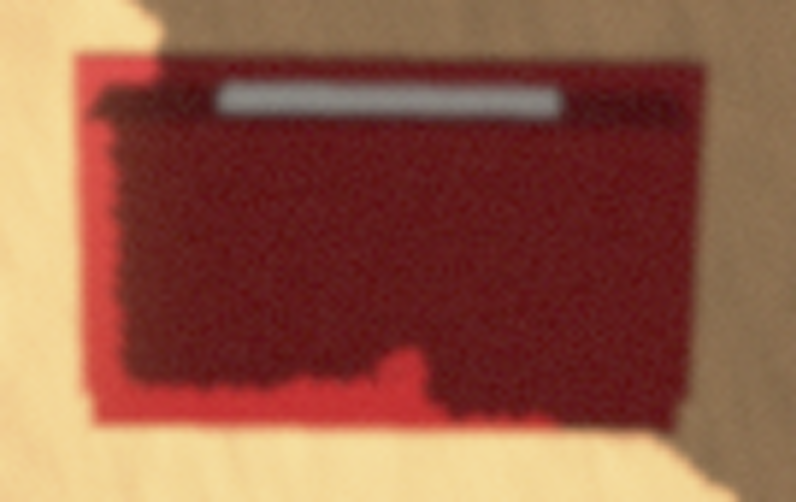

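Run:
```python
from h import *
np.set_printoptions(precision=4,suppress=True)
c=dict(fx=360.05046433078786,fy=360.05,cx=270.803,cy=216.069,cam_to_world=np.load("w1.npy"))
f=lambda x,y:(200+(x+.5)/5.9-.5,190+(y+.5)/5.9-.5)
A=ray(c,*f(75,55),.005);B=ray(c,*f(706,63),.005)      # flange -x edge
C=ray(c,*f(95,428),.034);D=ray(c,*f(674,432),.034)    # box top +x edge
print(A,B,C,D,np.linalg.norm(A-B),np.linalg.norm(C-D))
for P,Q in((A,B),(C,D)):
    d=P-Q; print(np.degrees(np.arctan2(d[1],d[0]))) 
d=(A-B); 
yaw=np.arctan2(d[1],d[0])
if np.sin(yaw)<0: yaw+=np.pi
yaw-=np.pi/2
x=np.array([np.cos(yaw),np.sin(yaw)]);print("yaw",np.degrees(yaw),(A+B)[:2]/2+.033*x,(C+D)[:2]/2-.028*x)
```

```text
[0.4766 0.1652 0.005 ] [0.5219 0.271  0.005 ] [0.535  0.1469 0.034 ] [0.5748 0.2412 0.034 ] 0.11508262838159942 0.10237316127230091
-113.20999905363178
-112.90331377234828
yaw -23.209999053631776 [0.5296 0.2051] [0.5292 0.2051]
```

>>> {"name": "jog_arm", "arguments": {"commands": [{"translation": [4,-2.4,0],"twist": -0.132},{"translation": [4,-2.4,0],"twist": -0.132},{"translation": [4,-2.4,0],"twist": -0.132},{"translation": [4,-2.4,0],"twist": -0.132},{"translation": [4,-2.4,0],"twist": -0.132},{"translation": [4,-2.4,0],"twist": -0.132},{"translation": [4,-2.4,0],"twist": -0.132},{"translation": [4,-2.4,0],"twist": -0.132},{"translation": [4,-2.4,0],"twist": -0.132},{"translation": [4,-2.4,0],"twist": -0.132},{"translation": [0,0,0],"twist": -0.132},{"translation": [0,0,0],"twist": -0.132},{"translation": [0,0,0],"twist": 0},{"translation": [0,0,0],"twist": 0}]}}

```text
time: 3.25
ee_pos: [0.5295, 0.205, 0.2225]
eef_rot: [-0.693, 0.14, -0.14, 0.693]
ft_force: [-0.0, 0.8, -0.2]
width: 0.0874
```

```bash
cat >> h.py <<'E'
np.set_printoptions(precision=4,suppress=True)
def st():
    s=read_state(); m=R.from_quat(s["eef_rot"]).as_matrix()
    print("t",s["time"],"tcp",s["ee_pos"],"jawyaw",np.degrees(np.arctan2(m[1,0],m[0,0])).round(2),"appr",m[:,1],"j7",s["joint_positions"][6],"F",s["ft_force"],"w",s["width"])
    return s
E
python3 - <<'E'
from h import *
c=snap("wrist","w2"); st(); np.save("w2.npy",c["cam_to_world"])
E
```

```text
t 3.3 tcp [0.5297 0.2047 0.2225] jawyaw -22.86 appr [-0.0002  0.0001 -1.    ] j7 -0.7822101235358825 F [-0.5727  0.3336 -0.2376] w 0.08714658541803919
```

View pics/w2.png

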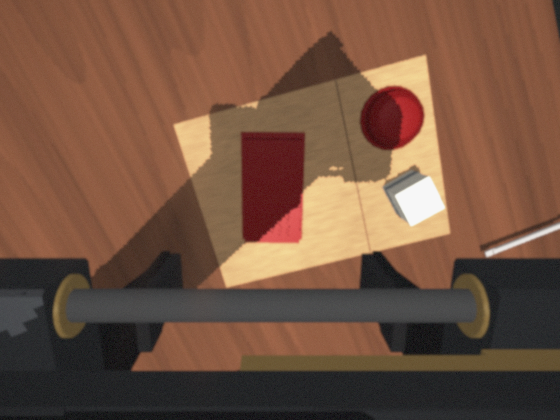

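Run:
```python
import cv2
a=cv2.imread("pics/w2.png")[120:255,225:320]
cv2.imwrite("pics/w2c.png",cv2.resize(a,None,fx=4.4,fy=4.4,interpolation=cv2.INTER_CUBIC))
```

```text
(no output)
```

View pics/w2c.png

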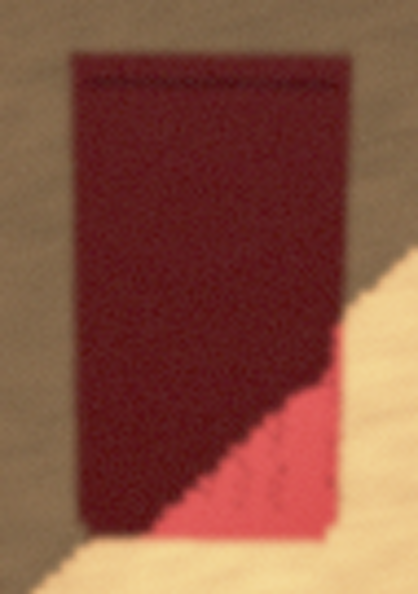

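Run:
```python
from h import *
c=dict(fx=360.05046433078786,fy=360.05,cx=270.803,cy=216.069,cam_to_world=np.load("w2.npy"))
f=lambda x,y:(225+(x+.5)/4.4-.5,120+(y+.5)/4.4-.5)
A=ray(c,*f(72,54),.005);B=ray(c,*f(352,56),.005)      # flange +y edge
C=ray(c,*f(84,537),.034);D=ray(c,*f(327,540),.034)    # box top -y edge
print(np.linalg.norm(A-B),np.linalg.norm(C-D))
d=(B-A);yaw=np.arctan2(d[1],d[0]); print(np.degrees(yaw)); d=D-C;print(np.degrees(np.arctan2(d[1],d[0])))
for yaw in [-.400]:
  y=np.array([-np.sin(yaw),np.cos(yaw)]);print((A+B)[:2]/2-.058*y,(C+D)[:2]/2+.052*y)
```

```text
0.06515454844776297 0.05670790291689665
-23.20387473286348
-23.530267190890815
[0.5299 0.2042] [0.5292 0.2058]
```

>>> {"name": "jog_arm", "arguments": {"commands": [{"translation": [0,0,-30],"twist": -0.008},{"translation": [0,0,-35],"twist": 0},{"translation": [0,0,-35],"twist": 0},{"translation": [0,0,-35],"twist": 0},{"translation": [0,0,-30],"twist": 0},{"translation": [0,0,-25],"twist": 0},{"translation": [0,0,-15],"twist": 0},{"translation": [0,0,-5],"twist": 0},{"translation": [0,0,0],"twist": 0},{"translation": [0,0,0],"twist": 0}]}}

```text
time: 4.3
ee_pos: [0.5309, 0.2043, 0.0138]
eef_rot: [-0.692, 0.144, -0.145, 0.693]
ft_force: [-0.1, 0.4, -0.2]
width: 0.0869
```

>>> {"name": "jog_arm", "arguments": {"commands": [{"translation": [0,0,0],"twist": 0},{"translation": [0,0,0],"twist": 0},{"translation": [0,0,0],"twist": 0},{"translation": [0,0,0],"twist": 0},{"translation": [0,0,0],"twist": 0},{"translation": [0,0,0],"twist": 0},{"translation": [0,0,0],"twist": 0}], "grip": 1, "grip_force": 15}}

```text
time: 5.0
ee_pos: [0.5301, 0.2039, 0.0127]
eef_rot: [-0.692, 0.145, -0.145, 0.692]
ft_force: [-1.0, 0.9, 1.2]
width: 0.0557
```

Gripped (width 56 mm). Lift, turn, and carry past the lamp to look at it with the wrist camera.

>>> {"name": "jog_arm", "arguments": {"commands": [{"translation": [0,0,20],"twist": 0},{"translation": [0,0,35],"twist": 0},{"translation": [0,-10,40],"twist": 0},{"translation": [0,-20,40],"twist": 0.02},{"translation": [0,-30,35],"twist": 0.04},{"translation": [0,-30,30],"twist": 0.04},{"translation": [0,-30,20],"twist": 0.04},{"translation": [0,-30,7],"twist": 0.04},{"translation": [0,-30,0],"twist": 0.04},{"translation": [0,-30,0],"twist": 0.04},{"translation": [-1,-30,0],"twist": 0.04},{"translation": [-1,-30,0],"twist": 0.04},{"translation": [-1,-30,0],"twist": 0.04},{"translation": [-1,-30,0],"twist": 0.03},{"translation": [-1,-30,0],"twist": 0.03},{"translation": [-1,-30,0],"twist": 0},{"translation": [-1,-30,0],"twist": 0},{"translation": [0,-20,0],"twist": 0},{"translation": [0,0,0],"twist": 0},{"translation": [0,0,0],"twist": 0}]}}

```text
time: 7.0
ee_pos: [0.5229, -0.2359, 0.2392]
eef_rot: [-0.707, -0.009, 0.01, 0.707]
ft_force: [-0.6, 0.1, -1.1]
width: 0.0558
```

Run:
```python
from h import *
c=snap("wrist","w3"); st(); np.save("w3.npy",c["cam_to_world"])
```

```text
t 7.05 tcp [ 0.5232 -0.2351  0.2393] jawyaw 1.65 appr [-0.0004  0.0006 -1.    ] j7 0.496924584415572 F [ 0.65    0.2967 -1.2991] w 0.05589979911613647
```

View pics/w3.png

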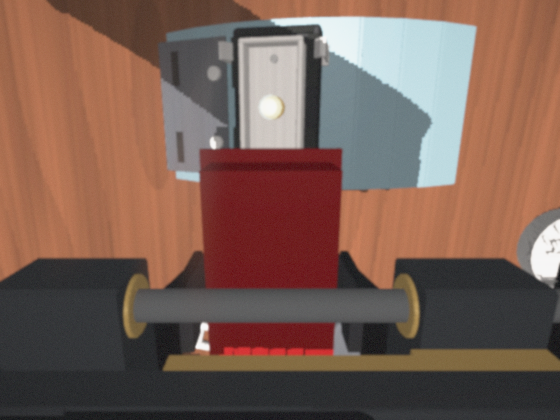

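>>> {"name": "jog_arm", "arguments": {"commands": [{"translation": [0,-15,15],"twist": 0},{"translation": [0,-25,25],"twist": 0},{"translation": [0,-5,5],"twist": 0},{"translation": [0,0,0],"twist": 0},{"translation": [0,0,0],"twist": 0}]}}

```text
time: 7.55
ee_pos: [0.5233, -0.2794, 0.2836]
eef_rot: [-0.707, -0.01, 0.011, 0.707]
ft_force: [0.6, 1.0, -0.2]
width: 0.056
```

Run:
```python
from h import *
c=snap("wrist","w4"); st(); np.save("w4.npy",c["cam_to_world"])
print(c["cam_to_world"])
a=cv2.imread("pics/w4.png")[0:200,150:370]
cv2.imwrite("pics/w4c.png",cv2.resize(a,None,fx=3,fy=3,interpolation=cv2.INTER_CUBIC))
a=cv2.imread("pics/w3.png")[0:180,150:370]
cv2.imwrite("pics/w3c.png",cv2.resize(a,None,fx=3,fy=3,interpolation=cv2.INTER_CUBIC))
```

```text
t 7.6 tcp [ 0.5233 -0.2793  0.2834] jawyaw 1.72 appr [-0.0012  0.0013 -1.    ] j7 0.5838423988333339 F [-1.1555  0.3182 -1.6449] w 0.05621423850913499
[[ 0.9996  0.0292  0.0067  0.5204]
 [ 0.0299 -0.9638 -0.265  -0.2064]
 [-0.0013  0.265  -0.9642  0.4444]
 [ 0.      0.      0.      1.    ]]
```

View pics/w4c.png

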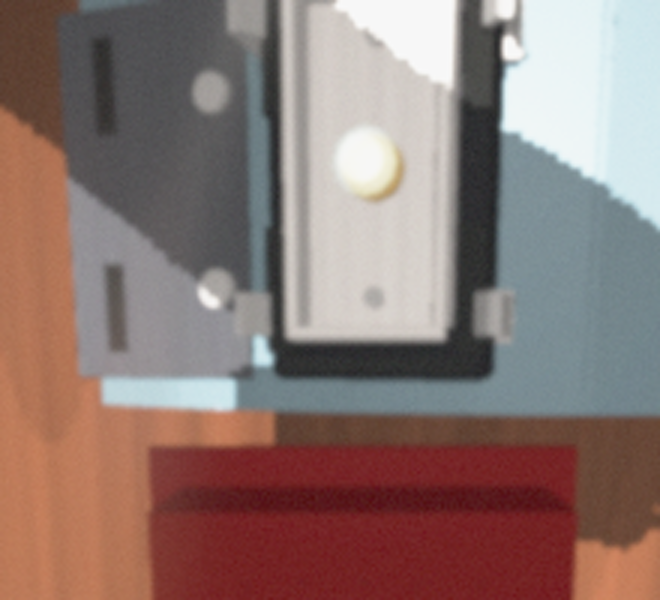

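View pics/w3c.png

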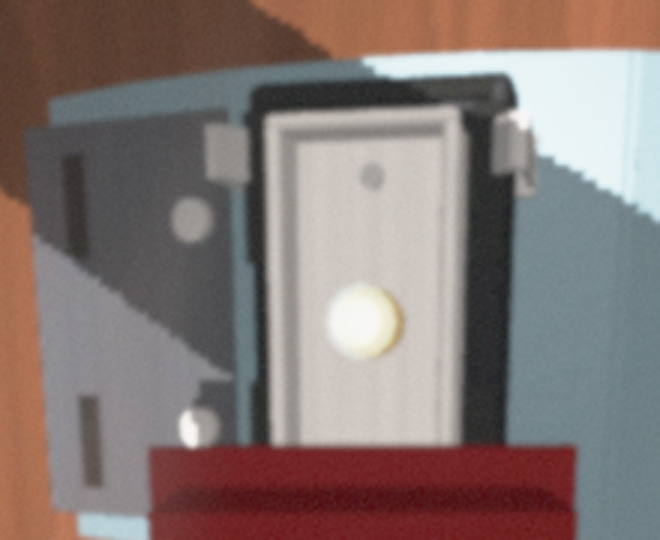

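Run:
```python
import cv2,numpy as np
s=cv2.imread("pics/side0.png")[240:310,250:320]; t=cv2.imread("pics/top0.png")[212:252,315:360]
cv2.imwrite("pics/c3.png",np.hstack([cv2.resize(s,(400,400),interpolation=cv2.INTER_CUBIC),cv2.resize(t,(400,356),interpolation=cv2.INTER_CUBIC)] if 0 else [cv2.resize(s,(400,400),interpolation=cv2.INTER_CUBIC),cv2.copyMakeBorder(cv2.resize(t,(400,356),interpolation=cv2.INTER_CUBIC),0,44,0,0,0)]))
```

```text
(no output)
```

View pics/c3.png

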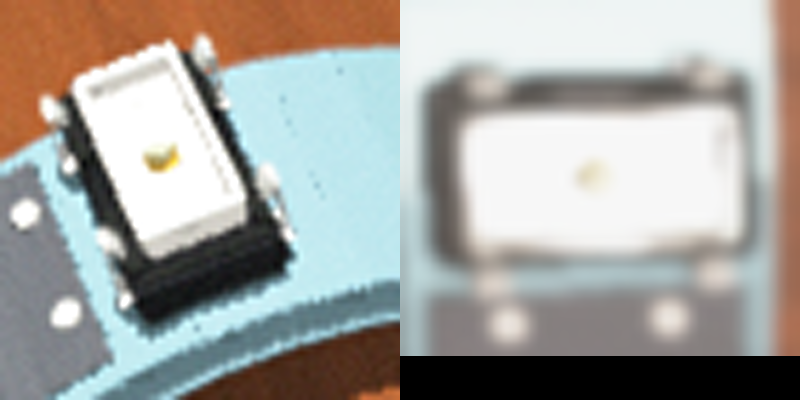

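```bash
cat > lamp.py <<'E'
from h import *
import warnings
W=dict(fx=360.0505,fy=360.0505,cx=270.803,cy=216.069)
w3=dict(W,cam_to_world=np.load("w3.npy"));w4=dict(W,cam_to_world=np.load("w4.npy"))
top=dict(fx=385.808,fy=385.808,cx=287.2213,cy=212.1281,cam_to_world=np.array([[-0.01947346,-0.99689852,0.07625042,0.49286024],[-0.99980838,0.01926422,-0.0034788,0.00571987],[0.00199911,-0.07630355,-0.99708263,1.351216],[0,0,0,1.]]))
side=dict(fx=498.398,fy=498.398,cx=285.5086,cy=218.3219,cam_to_world=np.array([[0.95166818,-0.19031443,0.24105621,0.27063291],[-0.30671415,-0.62965129,0.71376865,-0.95252241],[0.01594088,-0.75320626,-0.65759122,0.99988545],[0,0,0,1.]]))
def px(cam,x,y):
    sc,ou,ov=dict(w3=(3,150,0),w4=(3,150,0),top=(400/45,315-400*45/400,212),side=(400/70,250,240))[cam]
    if cam=="top": ou=315; x=x-400
    return ((x+.5)/sc-.5+ou,(y+.5)/sc-.5+ov)
cams=dict(w3=w3,w4=w4,top=top,side=side)
obs={"ra":[("side",75,80),("top",463,250),("w3",264,112)],
"rd":[("side",172,42),("top",465,112),("w3",465,108)],
"rc":[("side",248,208),("top",738,108),("w4",452,340)],
"rb":[("side",148,248),("top",740,245),("w4",283,342)],
"ca":[("side",50,103),("top",490,280),("w3",228,155)],
"cd":[("side",205,45),("top",485,80),("w3",508,145)],
"cc":[("side",268,172),("top",706,70),("w4",494,315)],
"cb":[("side",105,235),("top",716,270),("w4",253,312)]}
def tri(l):
    A=np.zeros((3,3));b=np.zeros(3);
    for n,x,y in l:
        c=cams[n];u,v=px(n,x,y);d=c["cam_to_world"][:3,:3]@np.array([(u-c["cx"])/c["fx"],(v-c["cy"])/c["fy"],1]);
        w=1/np.linalg.norm(d)
        o=c["cam_to_world"][:3,3]; d=d/np.linalg.norm(d);dist=abs((o[2]-.09)/d[2]); P=(np.eye(3)-np.outer(d,d))*(c["fx"]/dist)**2; A+=P;b+=P@o
    p=np.linalg.solve(A,b); e=[np.round(np.array(px(n,x,y))-proj(cams[n],p),1) for n,x,y in l]; return p,e
if __name__=="__main__":
    P={}
    for k,l in obs.items():
        P[k],e=tri(l); print(k,P[k],*e)
    mod=dict(ra=(-.0235,.0475,.016),rd=(.0235,.0475,.016),rc=(.0235,-.0475,.016),rb=(-.0235,-.0475,.016),ca=(-.035,.04,.015),cd=(.035,.04,.015),cc=(.035,-.04,.015),cb=(-.035,-.04,.015))
    for ks in (list(mod),["ra","rd","rc","rb"]):
        M=np.array([mod[k] for k in ks]);Q=np.array([P[k] for k in ks]);
        r,rs=R.align_vectors(Q-Q.mean(0),M-M.mean(0)); t=Q.mean(0)-r.apply(M.mean(0)); m=r.as_matrix()
        print("seat",t,"x",m[:,0],"y",m[:,1],"z",m[:,2],"tilt",np.degrees(np.arctan2(m[0,2],m[2,2])),"yaw",np.degrees(np.arctan2(-m[0,1],m[1,1])),"rss",rs)
        print((Q-r.apply(M)-t)*1000)
E
python3 lamp.py
```

```text
ra [ 0.4953 -0.1092  0.122 ] [ 1.  -0.1] [-0.9 -0.5] [-0.6  0.2]
rd [ 0.5417 -0.1088  0.1308] [ 0.1 -0.2] [-0.5 -1.3] [-0.5  0.2]
rc [ 0.5452 -0.2026  0.1234] [0.1 0.2] [ 1.1 -0.2] [-0.1 -0.4]
rb [ 0.4971 -0.2047  0.117 ] [1.9 0.3] [0.5 0.1] [-0.7 -0.5]
ca [ 0.4858 -0.118   0.1183] [-0.7 -0.3] [-0.6 -0. ] [0.2 0.4]
cd [ 0.5521 -0.1166  0.1327] [ 0.9 -0.4] [-0.6 -1.6] [-1.   0.2]
cc [ 0.556  -0.1952  0.1326] [ 0.2 -0.2] [-0.6 -1. ] [-0.5  0.2]
cb [ 0.4875 -0.1962  0.118 ] [-0.7 -0. ] [ 0.3 -0.2] [0.2 0. ]
seat [ 0.5231 -0.1557  0.1091] x [0.9807 0.0219 0.1943] y [-0.0301  0.9988  0.0396] z [-0.1932 -0.0447  0.9801] tilt -11.148020256740262 yaw 1.7272875364479572 rss 0.006870468262923118
[[-0.1843  0.3225 -0.1738]
 [ 0.0983 -0.3228 -0.4687]
 [ 0.7371  0.7144 -4.1565]
 [-1.3163 -0.2789 -1.3311]
 [ 1.1722 -0.8052 -0.3391]
 [-1.2633 -0.8866  0.4252]
 [ 0.3034  0.3294  3.5503]
 [ 0.4529  0.9273  2.4937]]
seat [ 0.5223 -0.1552  0.1075] x [0.9873 0.0186 0.1577] y [-0.0292  0.9975  0.065 ] z [-0.1561 -0.0687  0.9854] tilt -9.00086005724493 yaw 1.6744146694332904 rss 0.0019892890349221958
[[ 0.0916  0.1985 -0.703 ]
 [ 0.0637 -0.2931  0.721 ]
 [ 0.7938  0.6208 -0.5623]
 [-0.9491 -0.5262  0.5443]]
```

Run:
```python
from lamp import *
tcp=np.array([.5233,-.2793,.2834])
for dz in(-.006,-.008,-.0105):
    A=ray(w4,*px("w4",149,446),tcp[2]+dz);B=ray(w4,*px("w4",578,446),tcp[2]+dz)
    d=B-A; yaw=np.arctan2(d[1],d[0]); y=np.array([-np.sin(yaw),np.cos(yaw)])
    print(dz,np.linalg.norm(d),np.degrees(yaw),((A+B)[:2]/2-.058*y-tcp[:2])*1000)
```

```text
-0.006 0.06538876479254398 1.7202934941913266 [-0.9995  1.1384]
-0.008 0.06617205574495064 1.720293494191321 [-0.9971  0.9734]
-0.0105 0.06715116943545892 1.7202934941913097 [-0.9942  0.7672]
```

The lamp measures at seat ≈ (0.524, -0.156, 0.109), yaw 1.7°, and the lens sits about 1 mm +y in the hand. I'll move above it.

>>> {"name": "jog_arm", "arguments": {"commands": [{"translation": [0,12,-5],"twist": 0},{"translation": [-0.3,25,-15],"twist": 0},{"translation": [-1,30,-25],"twist": 0},{"translation": [-1,30,-30],"twist": 0},{"translation": [0,20,-25],"twist": 0},{"translation": [0,5.3,-13],"twist": 0},{"translation": [0,0,-5],"twist": 0},{"translation": [0,0,0],"twist": 0},{"translation": [0,0,0],"twist": 0}]}}

```text
time: 8.5
ee_pos: [0.5211, -0.1602, 0.1676]
eef_rot: [0.707, 0.01, -0.009, -0.707]
ft_force: [0.1, 0.3, -0.5]
width: 0.0558
```

Run:
```python
from h import *
c=snap("side","s5"); d=snap("wrist","w5");st()
a=c["img"][200:330,220:360,::-1]; a=cv2.resize(a,(560,520),interpolation=cv2.INTER_CUBIC)
cv2.imwrite("pics/s5c.png",a)
```

```text
t 8.6 tcp [ 0.5212 -0.16    0.1676] jawyaw 1.51 appr [ 0.0016 -0.0005 -1.    ] j7 0.3548917560346052 F [-0.1816  0.3298 -1.6181] w 0.05567207313345394
```

View pics/s5c.png

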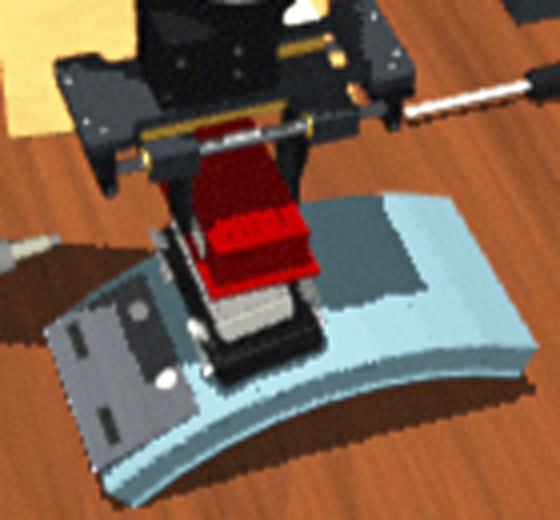

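View pics/w5.png

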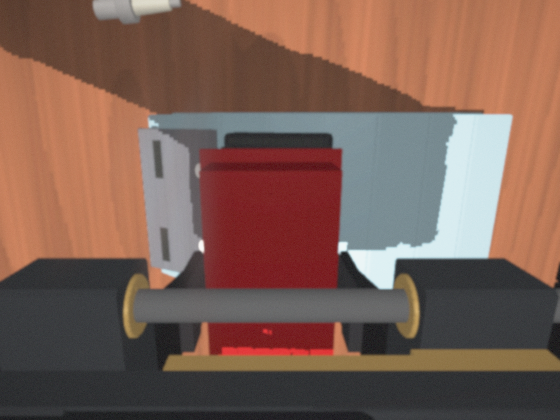

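Run:
```python
from lamp import *
def box(c,z,yaw,dx,dy):
    r=R.from_euler('z',yaw,degrees=True); return [np.array(c)+r.apply([sx*dx,sy*dy,z]) for sx,sy in((-1,-1),(1,-1))]
for p in box((.5212,-.159,.1569),0,1.6,.033,.058): print("side lens",(proj(side,p)-[220,200])*4)
for nm,S in (("s",(.524,-.156,.109)),):
    m=R.from_euler('zy',[1.7,-12],degrees=True)
    for k,q in dict(ra=(-.0235,.0475,.016),rd=(.0235,.0475,.016),rc=(.0235,-.0475,.016),rb=(-.0235,-.0475,.016),ca=(-.033,.04,.015),cd=(.033,.04,.015),cc=(.033,-.04,.015),cb=(-.033,-.04,.015)).items():
        p=np.array(S)+m.apply(q)
        print(k,p,*[(n,np.round(np.array(px(n,x,y))-proj(cams[n],p),1)) for n,x,y in obs[k]])
```

```text
side lens [208.9105 303.5063]
side lens [317.6869 276.2518]
ra [ 0.4963 -0.1092  0.1195] ('side', array([ 0.6, -0.7])) ('top', array([-0.9, -0.2])) ('w3', array([-2.2, -0.6]))
rd [ 0.5423 -0.1078  0.1292] ('side', array([-0. , -0.4])) ('top', array([-0.1, -1.2])) ('w3', array([-1.2,  1.3]))
rc [ 0.545  -0.2028  0.1298] ('side', array([0.1, 2. ])) ('top', array([ 0.7, -0.2])) ('w4', array([-0.4, -0.5]))
rb [ 0.4991 -0.2042  0.1201] ('side', array([1.1, 1.5])) ('top', array([0.5, 0.7])) ('w4', array([-2.8,  0. ]))
ca [ 0.4875 -0.117   0.1166] ('side', array([-1.2, -0.4])) ('top', array([-0.3,  0.5])) ('w3', array([-2.3,  1.5]))
cd [ 0.552  -0.115   0.1303] ('side', array([ 1.2, -0.7])) ('top', array([-0.1, -1.6])) ('w3', array([-0.5,  2. ]))
cc [ 0.5543 -0.195   0.1308] ('side', array([ 0.9, -0.8])) ('top', array([-0.4, -1.5])) ('w4', array([1.8, 0.5]))
cb [ 0.4898 -0.197   0.1171] ('side', array([-1.7, -0.3])) ('top', array([0.1, 0.6])) ('w4', array([-2.4, -1.1]))
```

>>> {"name": "jog_arm", "arguments": {"commands": [{"translation": [0,1.5,-8],"twist": 0},{"translation": [0,1.5,-10],"twist": 0.003},{"translation": [0,0,-4],"twist": 0},{"translation": [0,0,0],"twist": 0},{"translation": [0,0,0],"twist": 0}]}}

```text
time: 9.1
ee_pos: [0.5207, -0.1559, 0.1445]
eef_rot: [0.707, 0.011, -0.011, -0.707]
ft_force: [0.2, -0.3, -1.6]
width: 0.0558
```

>>> {"name": "jog_arm", "arguments": {"commands": [{"translation": [0,0,-2],"twist": 0},{"translation": [0,0,-1],"twist": 0},{"translation": [0,0,0],"twist": 0}]}}

```text
time: 9.4
ee_pos: [0.5208, -0.1558, 0.1415]
eef_rot: [-0.707, -0.011, 0.011, 0.707]
ft_force: [-0.1, 0.0, -1.0]
width: 0.0557
```

>>> {"name": "jog_arm", "arguments": {"commands": [{"translation": [0,-1,-1],"twist": 0},{"translation": [0,0,-0.7],"twist": 0},{"translation": [0,0,0],"twist": 0}]}}

```text
time: 9.7
ee_pos: [0.5207, -0.1568, 0.1398]
eef_rot: [-0.707, -0.011, 0.011, 0.707]
ft_force: [-0.2, -0.7, -0.2]
width: 0.0558
```

>>> {"name": "jog_arm", "arguments": {"commands": [{"translation": [0,0,-1],"twist": 0},{"translation": [0,0,-0.5],"twist": 0},{"translation": [0,0,0],"twist": 0}]}}

```text
time: 10.0
ee_pos: [0.5206, -0.1568, 0.1383]
eef_rot: [-0.707, -0.011, 0.011, 0.707]
ft_force: [-0.6, 0.3, -1.6]
width: 0.0557
```

>>> {"name": "jog_arm", "arguments": {"commands": [{"translation": [0,0,-1],"twist": 0},{"translation": [0,0,-0.5],"twist": 0},{"translation": [0,0,0],"twist": 0}]}}

```text
time: 10.3
ee_pos: [0.5204, -0.1569, 0.1367]
eef_rot: [-0.707, -0.011, 0.011, 0.707]
ft_force: [-1.5, -0.2, 0.6]
width: 0.056
```

Run:
```python
from h import *
c=snap("side","s6");st()
a=c["img"][200:330,220:360,::-1]; a=cv2.resize(a,(560,520),interpolation=cv2.INTER_CUBIC)
cv2.imwrite("pics/s6c.png",a)
```

```text
t 10.35 tcp [ 0.5205 -0.1569  0.1368] jawyaw 1.76 appr [-0.0005  0.     -1.    ] j7 0.3706067935711068 F [-2.0146  0.6167  0.5587] w 0.05569547267215488
```

View pics/s6c.png

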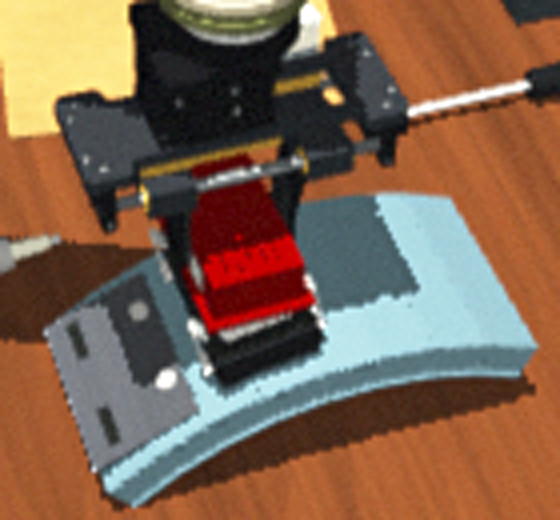

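Contact with the upper (+x) clips begins where predicted. Next, open slightly so the lens settles while still caged by the fingers.

>>> {"name": "jog_arm", "arguments": {"commands": [{"translation": [0,0,0],"twist": 0},{"translation": [0,0,0],"twist": 0},{"translation": [0,0,0],"twist": 0},{"translation": [0,0,0],"twist": 0}], "grip": 0.27}}

```text
time: 10.75
ee_pos: [0.5209, -0.1567, 0.1369]
eef_rot: [0.707, 0.011, -0.011, -0.707]
ft_force: [-0.4, -0.1, -0.7]
width: 0.0631
```

Run:
```python
from h import *
c=snap("side","s7");d=snap("wrist","w7");st()
a=c["img"][200:330,220:360,::-1]; a=cv2.resize(a,(560,520),interpolation=cv2.INTER_CUBIC)
cv2.imwrite("pics/s7c.png",a)
```

```text
t 10.85 tcp [ 0.5208 -0.1568  0.1369] jawyaw 1.78 appr [ 0.0002 -0.     -1.    ] j7 0.37067996791526586 F [-0.866  -0.3738 -0.4535] w 0.06306395041738008
```

View pics/s7c.png

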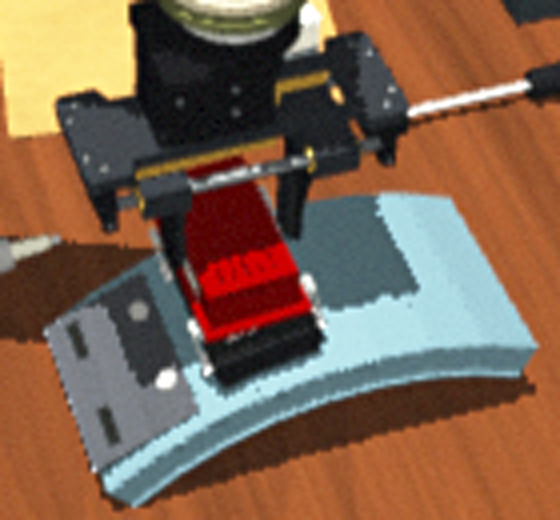

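View pics/w7.png

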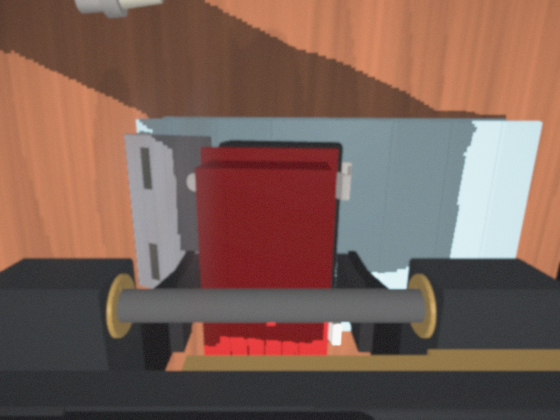

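The lens settled tilted, parallel with the seat, on the clips. Release and rise, then check.

>>> {"name": "jog_arm", "arguments": {"commands": [{"translation": [0,0,0],"twist": 0},{"translation": [0,0,0],"twist": 0},{"translation": [0,0,5],"twist": 0},{"translation": [0,0,15],"twist": 0},{"translation": [0,0,30],"twist": 0},{"translation": [0,0,30],"twist": 0},{"translation": [0,0,10],"twist": 0},{"translation": [0,0,0],"twist": 0}], "grip": 0}}

```text
time: 11.65
ee_pos: [0.5216, -0.157, 0.2284]
eef_rot: [0.707, 0.012, -0.01, -0.707]
ft_force: [-0.4, -0.4, -0.7]
width: 0.087
```

Run:
```python
from h import *
c=snap("side","s8");d=snap("wrist","w8");st();np.save("w8.npy",d["cam_to_world"])
a=c["img"][200:330,220:360,::-1]; a=cv2.resize(a,(560,520),interpolation=cv2.INTER_CUBIC)
cv2.imwrite("pics/s8c.png",a)
```

```text
t 11.75 tcp [ 0.5204 -0.1566  0.226 ] jawyaw 1.79 appr [-0.0008  0.0002 -1.    ] j7 0.32597401029787737 F [-0.4469  0.1328 -1.2115] w 0.08697280664033466
```

View pics/s8c.png

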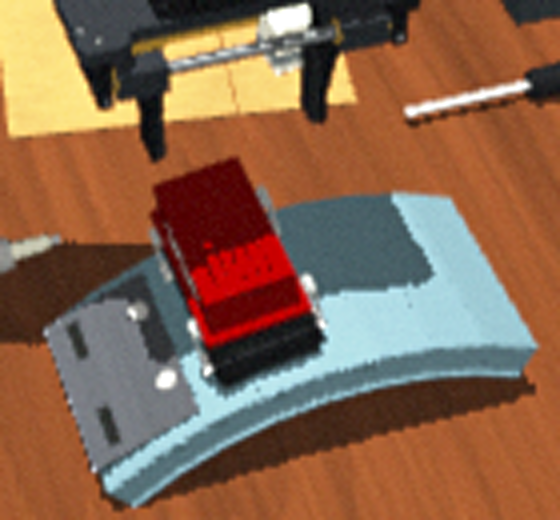

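View pics/w8.png

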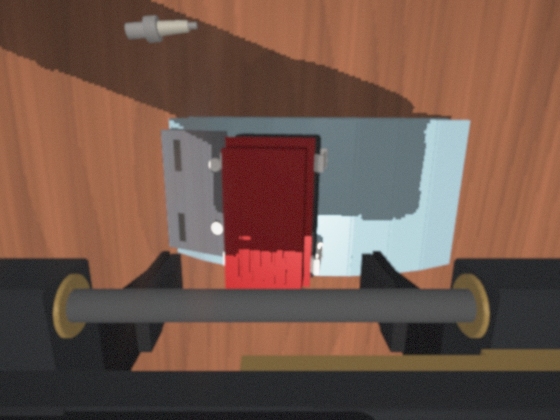

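Lens sits squarely inside all four clips. Now compute pressing positions (shut fingers level, lens top tilted, so contact is on the tip's +x edge).

Run:
```python
from h import *
m=R.from_euler('zy',[1.7,-12],degrees=True); S=np.array([.524,-.156,.109]); y=R.from_euler('z',1.7,degrees=True)
for k,sx,sy in (("a",-1,1),("b",-1,-1),("c",1,-1),("d",1,1)):
    p=S+m.apply([sx*.019,sy*.040,.043]); q=S+m.apply([sx*.019,sy*.040,.034])
    t=p+y.apply([-.013,sy*.007,0]); print(k,"contact",p,"home z",q[2],"TCP",t)
d=dict(fx=360.05,fy=360.05,cx=270.803,cy=216.069,cam_to_world=np.load("w8.npy"))
# check: flange +y top corners of lens in w8
for sx in(-1,1): print(proj(d,S+m.apply([sx*.033,.058,.015])),proj(d,S+m.apply([sx*.028,.052,.043])))
```

```text
a contact [ 0.4953 -0.1166  0.1469] home z 0.13806171663500277 TCP [ 0.4821 -0.11    0.1469]
b contact [ 0.4976 -0.1965  0.1474] home z 0.13855515335243862 TCP [ 0.4849 -0.2039  0.1474]
c contact [ 0.5348 -0.1954  0.1553] home z 0.14645232021489601 TCP [ 0.522  -0.2028  0.1553]
d contact [ 0.5325 -0.1155  0.1548] home z 0.1459588834974602 TCP [ 0.5193 -0.1088  0.1548]
[228.457 136.967] [222.4722 148.2503]
[318.4861 138.1323] [306.5676 149.8958]
```

>>> {"name": "jog_arm", "arguments": {"commands": [{"translation": [-8,9,-2],"twist": 0},{"translation": [-12,15,-5],"twist": 0},{"translation": [-12,15,-8],"twist": 0},{"translation": [-6,7.5,-8],"twist": 0},{"translation": [0,0,-8],"twist": 0},{"translation": [0,0,-10],"twist": 0},{"translation": [0,0,-10],"twist": 0},{"translation": [0,0,-10],"twist": 0},{"translation": [0,0,-5],"twist": 0},{"translation": [0,0,0],"twist": 0},{"translation": [0,0,0],"twist": 0}], "grip": 1, "grip_force": 20}}

```text
time: 12.85
ee_pos: [0.4829, -0.1105, 0.161]
eef_rot: [0.707, 0.011, -0.011, -0.707]
ft_force: [-0.1, -0.2, 0.1]
width: 0.0067
```

Run:
```python
from h import *
c=snap("side","s9");st()
a=c["img"][200:330,220:360,::-1]; a=cv2.resize(a,(560,520),interpolation=cv2.INTER_CUBIC)
cv2.imwrite("pics/s9c.png",a)
```

```text
t 12.9 tcp [ 0.4831 -0.1104  0.1612] jawyaw 1.77 appr [ 0.0006 -0.0001 -1.    ] j7 0.2154344568699722 F [ 0.4407 -0.1091 -0.4606] w 0.004652775718293896
```

View pics/s9c.png

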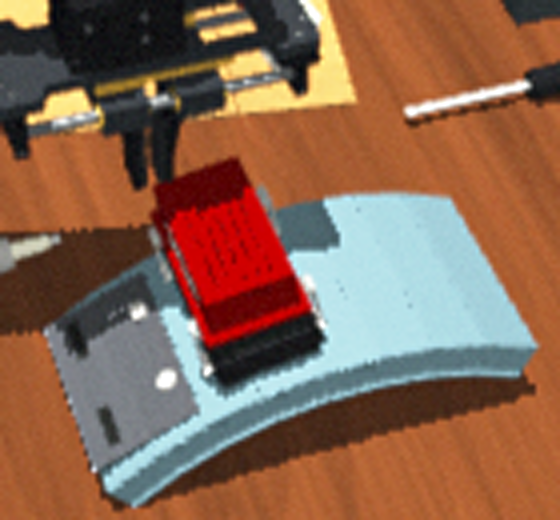

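>>> {"name": "jog_arm", "arguments": {"commands": [{"translation": [4,0,-5],"twist": 0},{"translation": [0,0,-4],"twist": 0},{"translation": [0,0,-2],"twist": 0},{"translation": [0,0,0],"twist": 0}]}}

```text
time: 13.3
ee_pos: [0.4865, -0.1103, 0.1495]
eef_rot: [0.707, 0.011, -0.011, -0.707]
ft_force: [-0.1, -0.2, 0.1]
width: 0.0004
```

>>> {"name": "jog_arm", "arguments": {"commands": [{"translation": [0,0,-2],"twist": 0},{"translation": [0,0,-1],"twist": 0},{"translation": [0,0,0],"twist": 0}]}}

```text
time: 13.6
ee_pos: [0.4869, -0.1102, 0.147]
eef_rot: [-0.707, -0.011, 0.011, 0.707]
ft_force: [-1.0, 0.6, 1.0]
width: 0.0004
```

>>> {"name": "jog_arm", "arguments": {"commands": [{"translation": [0,0,-1],"twist": 0},{"translation": [0,0,-1],"twist": 0},{"translation": [0,0,0],"twist": 0}]}}

```text
time: 13.9
ee_pos: [0.4868, -0.11, 0.1452]
eef_rot: [-0.707, -0.011, 0.011, 0.707]
ft_force: [-1.8, 1.4, 5.1]
width: 0.0004
```

>>> {"name": "jog_arm", "arguments": {"commands": [{"translation": [0,0,-1],"twist": 0},{"translation": [0,0,-1],"twist": 0},{"translation": [0,0,0],"twist": 0}]}}

```text
time: 14.2
ee_pos: [0.4869, -0.11, 0.1434]
eef_rot: [-0.707, -0.011, 0.011, 0.707]
ft_force: [-3.2, 1.4, 8.4]
width: 0.0006
```

>>> {"name": "jog_arm", "arguments": {"commands": [{"translation": [0,0,-1],"twist": 0},{"translation": [0,0,-0.5],"twist": 0},{"translation": [0,0,0],"twist": 0}]}}

```text
time: 14.5
ee_pos: [0.4866, -0.1101, 0.1414]
eef_rot: [-0.707, -0.011, 0.011, 0.707]
ft_force: [-2.4, 0.9, 4.8]
width: 0.0004
```

>>> {"name": "jog_arm", "arguments": {"commands": [{"translation": [0,0,-1],"twist": 0},{"translation": [0,0,-0.5],"twist": 0},{"translation": [0,0,0],"twist": 0}]}}

```text
time: 14.8
ee_pos: [0.4867, -0.1103, 0.1397]
eef_rot: [0.707, 0.011, -0.011, -0.707]
ft_force: [-1.3, 0.5, 2.8]
width: 0.0005
```

>>> {"name": "jog_arm", "arguments": {"commands": [{"translation": [0,0,-1],"twist": 0},{"translation": [0,0,-0.5],"twist": 0},{"translation": [0,0,0],"twist": 0}]}}

```text
time: 15.1
ee_pos: [0.4868, -0.1103, 0.1387]
eef_rot: [-0.707, -0.011, 0.011, 0.707]
ft_force: [-4.5, 1.1, 9.0]
width: 0.0006
```

>>> {"name": "jog_arm", "arguments": {"commands": [{"translation": [0,0,-1],"twist": 0},{"translation": [0,0,-0.5],"twist": 0},{"translation": [0,0,0],"twist": 0}]}}

```text
time: 15.4
ee_pos: [0.4867, -0.1101, 0.1375]
eef_rot: [-0.707, -0.011, 0.011, 0.707]
ft_force: [-6.4, 2.7, 12.6]
width: 0.0005
```

Run:
```python
from h import *
c=snap("side","s10");d=snap("wrist","w10");st()
a=c["img"][200:330,220:360,::-1]; a=cv2.resize(a,(560,520),interpolation=cv2.INTER_CUBIC)
cv2.imwrite("pics/s10c.png",a)
```

```text
t 15.5 tcp [ 0.4867 -0.1101  0.1375] jawyaw 1.78 appr [-0.0001  0.0006 -1.    ] j7 0.2355526533938619 F [-7.1283  2.716  12.7333] w 0.0003789204478165998
```

View pics/s10c.png

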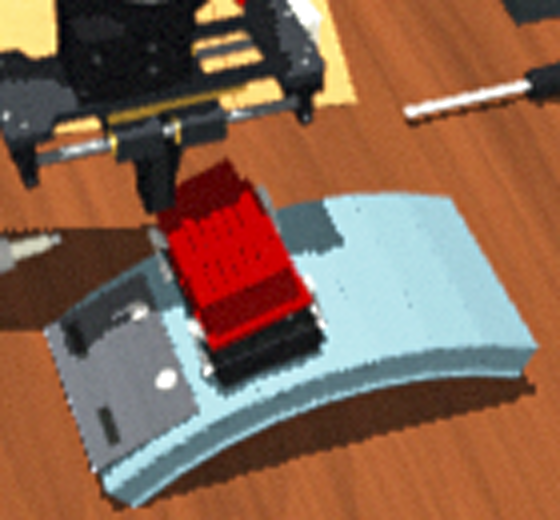

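View pics/w10.png

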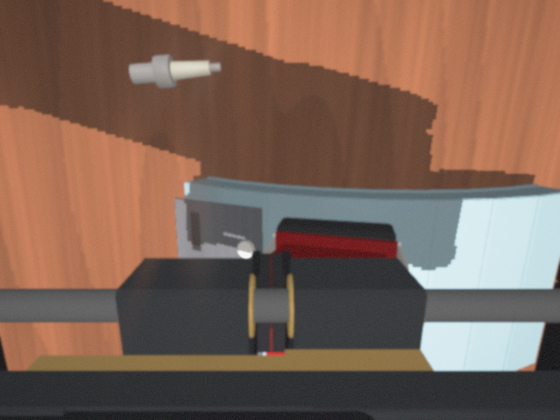

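>>> {"name": "jog_arm", "arguments": {"commands": [{"translation": [0,0,-1],"twist": 0},{"translation": [0,0,-0.5],"twist": 0},{"translation": [0,0,0],"twist": 0}]}}

```text
time: 15.8
ee_pos: [0.4867, -0.11, 0.1363]
eef_rot: [-0.707, -0.011, 0.011, 0.707]
ft_force: [-8.6, 3.6, 16.9]
width: 0.0003
```

>>> {"name": "jog_arm", "arguments": {"commands": [{"translation": [0,0,-1],"twist": 0},{"translation": [0,0,-0.5],"twist": 0},{"translation": [0,0,0],"twist": 0}]}}

```text
time: 16.1
ee_pos: [0.4867, -0.1097, 0.1351]
eef_rot: [-0.706, -0.011, 0.011, 0.708]
ft_force: [-10.5, 3.8, 22.1]
width: 0.0004
```

>>> {"name": "jog_arm", "arguments": {"commands": [{"translation": [0,0,2],"twist": 0},{"translation": [0,0,2],"twist": 0},{"translation": [0,0,0],"twist": 0}]}}

```text
time: 16.4
ee_pos: [0.4866, -0.1102, 0.1383]
eef_rot: [-0.707, -0.011, 0.011, 0.707]
ft_force: [-5.2, 1.8, 7.2]
width: 0.0006
```

>>> {"name": "jog_arm", "arguments": {"commands": [{"translation": [0,0,2],"twist": 0},{"translation": [0,0,1],"twist": 0},{"translation": [0,0,0],"twist": 0}]}}

```text
time: 16.7
ee_pos: [0.4869, -0.1104, 0.1409]
eef_rot: [0.707, 0.011, -0.011, -0.707]
ft_force: [-0.1, 1.0, 0.3]
width: 0.0009
```

Corner a clicked: the force dropped from 8 N to 3 N, then rose on the gasket, and on backing off contact ended about 6 mm below the resting height. Next is corner b.

>>> {"name": "jog_arm", "arguments": {"commands": [{"translation": [0,0,12],"twist": 0},{"translation": [0,-5,13],"twist": 0},{"translation": [0.5,-25,0],"twist": 0},{"translation": [0.5,-30,0],"twist": 0},{"translation": [0.5,-25,0],"twist": 0},{"translation": [0.5,-8.5,-2],"twist": 0},{"translation": [0,0,-8],"twist": 0},{"translation": [0,0,-4],"twist": 0},{"translation": [0,0,0],"twist": 0}]}}

```text
time: 17.6
ee_pos: [0.4886, -0.2022, 0.151]
eef_rot: [-0.707, -0.011, 0.012, 0.707]
ft_force: [0.1, 0.8, -0.2]
width: 0.0005
```

>>> {"name": "jog_arm", "arguments": {"commands": [{"translation": [0,0,-2],"twist": 0},{"translation": [0,0,-1],"twist": 0},{"translation": [0,0,0],"twist": 0}]}}

```text
time: 17.9
ee_pos: [0.4888, -0.2034, 0.1488]
eef_rot: [-0.707, -0.011, 0.011, 0.707]
ft_force: [-0.3, -0.0, -0.4]
width: 0.0001
```

>>> {"name": "jog_arm", "arguments": {"commands": [{"translation": [0,0,-2],"twist": 0},{"translation": [0,0,-1],"twist": 0},{"translation": [0,0,0],"twist": 0}]}}

```text
time: 18.2
ee_pos: [0.4888, -0.2038, 0.1458]
eef_rot: [-0.707, -0.011, 0.011, 0.707]
ft_force: [-0.6, 0.8, -0.2]
width: 0.0007
```

>>> {"name": "jog_arm", "arguments": {"commands": [{"translation": [0,0,-1],"twist": 0},{"translation": [0,0,-1],"twist": 0},{"translation": [0,0,0],"twist": 0}]}}

```text
time: 18.5
ee_pos: [0.4888, -0.2041, 0.1442]
eef_rot: [0.707, 0.011, -0.011, -0.707]
ft_force: [-2.0, -0.5, 4.9]
width: 0.0003
```

>>> {"name": "jog_arm", "arguments": {"commands": [{"translation": [0,0,-1],"twist": 0},{"translation": [0,0,-0.5],"twist": 0},{"translation": [0,0,0],"twist": 0}]}}

```text
time: 18.8
ee_pos: [0.4888, -0.204, 0.1424]
eef_rot: [0.707, 0.011, -0.011, -0.707]
ft_force: [-1.0, -1.2, 2.1]
width: 0.0009
```

>>> {"name": "jog_arm", "arguments": {"commands": [{"translation": [0,0,-1],"twist": 0},{"translation": [0,0,-0.5],"twist": 0},{"translation": [0,0,0],"twist": 0}]}}

```text
time: 19.1
ee_pos: [0.4887, -0.2042, 0.141]
eef_rot: [0.707, 0.011, -0.011, -0.707]
ft_force: [-2.4, -2.6, 5.4]
width: 0.0002
```

>>> {"name": "jog_arm", "arguments": {"commands": [{"translation": [0,0,-1],"twist": 0},{"translation": [0,0,-0.5],"twist": 0},{"translation": [0,0,0],"twist": 0}]}}

```text
time: 19.4
ee_pos: [0.4887, -0.2036, 0.1392]
eef_rot: [-0.707, -0.011, 0.011, 0.707]
ft_force: [-1.5, -0.2, 2.6]
width: 0.0004
```

>>> {"name": "jog_arm", "arguments": {"commands": [{"translation": [0,0,-1],"twist": 0},{"translation": [0,0,-0.5],"twist": 0},{"translation": [0,0,0],"twist": 0}]}}

```text
time: 19.7
ee_pos: [0.4887, -0.2039, 0.1382]
eef_rot: [-0.707, -0.011, 0.011, 0.707]
ft_force: [-3.3, -0.2, 7.7]
width: 0.0005
```

>>> {"name": "jog_arm", "arguments": {"commands": [{"translation": [0,0,-1],"twist": 0},{"translation": [0,0,-0.5],"twist": 0},{"translation": [0,0,0],"twist": 0}]}}

```text
time: 20.0
ee_pos: [0.4887, -0.2042, 0.137]
eef_rot: [0.707, 0.011, -0.011, -0.707]
ft_force: [-5.4, -0.5, 10.6]
width: 0.0006
```

>>> {"name": "jog_arm", "arguments": {"commands": [{"translation": [0,0,-1],"twist": 0},{"translation": [0,0,-1],"twist": 0},{"translation": [0,0,0],"twist": 0}]}}

```text
time: 20.3
ee_pos: [0.4886, -0.2047, 0.1355]
eef_rot: [0.707, 0.011, -0.011, -0.707]
ft_force: [-7.2, -1.1, 17.5]
width: 0.0002
```

Run:
```python
from h import *
c=snap("side","s11");st()
a=c["img"][200:330,220:360,::-1]; a=cv2.resize(a,(560,520),interpolation=cv2.INTER_CUBIC)
cv2.imwrite("pics/s11c.png",a)
```

```text
t 20.35 tcp [ 0.4887 -0.2047  0.1356] jawyaw 1.73 appr [ 0.0006 -0.0003 -1.    ] j7 0.4678800328216881 F [-7.2    -1.069  17.1622] w 0.00017925688613306849
```

View pics/s11c.png

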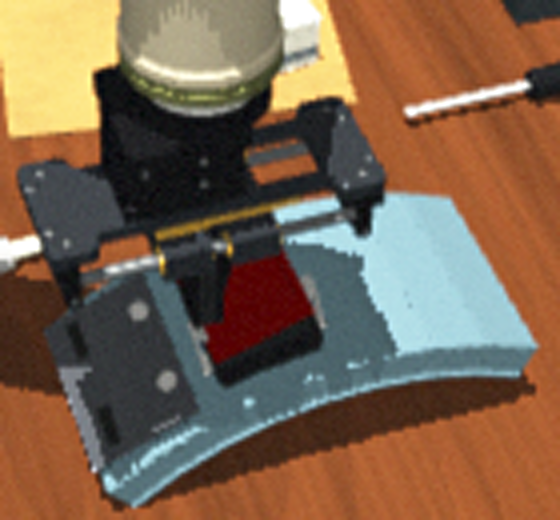

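>>> {"name": "jog_arm", "arguments": {"commands": [{"translation": [0,0,-1],"twist": 0},{"translation": [0,0,-0.5],"twist": 0},{"translation": [0,0,0],"twist": 0}]}}

```text
time: 20.65
ee_pos: [0.4887, -0.205, 0.1345]
eef_rot: [0.707, 0.011, -0.01, -0.707]
ft_force: [-9.9, -1.3, 20.9]
width: 0.0006
```

>>> {"name": "jog_arm", "arguments": {"commands": [{"translation": [0,0,2],"twist": 0},{"translation": [0,0,2],"twist": 0},{"translation": [0,0,0],"twist": 0}]}}

```text
time: 20.95
ee_pos: [0.4886, -0.2042, 0.1376]
eef_rot: [0.707, 0.011, -0.011, -0.707]
ft_force: [-4.3, -1.5, 10.0]
width: 0.0008
```

>>> {"name": "jog_arm", "arguments": {"commands": [{"translation": [0,0,2],"twist": 0},{"translation": [0,0,0],"twist": 0}]}}

```text
time: 21.15
ee_pos: [0.4889, -0.2036, 0.1388]
eef_rot: [-0.707, -0.011, 0.011, 0.707]
ft_force: [0.3, -0.7, 1.0]
width: 0.0003
```

>>> {"name": "jog_arm", "arguments": {"commands": [{"translation": [0,0,12],"twist": 0},{"translation": [0,0,18],"twist": 0},{"translation": [12,0,0],"twist": 0},{"translation": [17,0,0],"twist": 0},{"translation": [8,0,-3],"twist": 0},{"translation": [0,0,-7],"twist": 0},{"translation": [0,0,-2],"twist": 0},{"translation": [0,0,0],"twist": 0}]}}

```text
time: 21.95
ee_pos: [0.5248, -0.2039, 0.156]
eef_rot: [-0.707, -0.01, 0.011, 0.707]
ft_force: [0.4, -0.7, 0.4]
width: 0.0002
```

>>> {"name": "jog_arm", "arguments": {"commands": [{"translation": [0,0,-2],"twist": 0},{"translation": [0,0,-1],"twist": 0},{"translation": [0,0,0],"twist": 0}]}}

```text
time: 22.25
ee_pos: [0.5256, -0.2038, 0.1539]
eef_rot: [-0.707, -0.011, 0.011, 0.707]
ft_force: [0.5, 0.1, -0.4]
width: 0.0005
```

>>> {"name": "jog_arm", "arguments": {"commands": [{"translation": [0,0,-1.5],"twist": 0},{"translation": [0,0,-1],"twist": 0},{"translation": [0,0,0],"twist": 0}]}}

```text
time: 22.55
ee_pos: [0.5257, -0.2038, 0.1513]
eef_rot: [-0.707, -0.011, 0.011, 0.707]
ft_force: [-0.3, 0.4, 0.6]
width: 0.0004
```

>>> {"name": "jog_arm", "arguments": {"commands": [{"translation": [0,0,-1],"twist": 0},{"translation": [0,0,-1],"twist": 0},{"translation": [0,0,0],"twist": 0}]}}

```text
time: 22.85
ee_pos: [0.5264, -0.204, 0.1502]
eef_rot: [0.707, 0.012, -0.01, -0.707]
ft_force: [-0.9, 0.7, 5.9]
width: 0.0008
```

>>> {"name": "jog_arm", "arguments": {"commands": [{"translation": [0,0,-1],"twist": 0},{"translation": [0,0,-0.5],"twist": 0},{"translation": [0,0,0],"twist": 0}]}}

```text
time: 23.15
ee_pos: [0.5268, -0.2042, 0.1494]
eef_rot: [0.707, 0.012, -0.01, -0.707]
ft_force: [-2.0, 0.8, 11.5]
width: 0.0002
```

>>> {"name": "jog_arm", "arguments": {"commands": [{"translation": [0,0,-0.8],"twist": 0},{"translation": [0,0,0],"twist": 0}]}}

```text
time: 23.35
ee_pos: [0.5267, -0.2042, 0.1481]
eef_rot: [0.707, 0.012, -0.01, -0.707]
ft_force: [0.6, -0.6, 4.6]
width: 0.0001
```

>>> {"name": "jog_arm", "arguments": {"commands": [{"translation": [0,0,-0.8],"twist": 0},{"translation": [0,0,0],"twist": 0}]}}

```text
time: 23.55
ee_pos: [0.5271, -0.2043, 0.1476]
eef_rot: [0.707, 0.012, -0.01, -0.707]
ft_force: [2.9, -1.7, 6.8]
width: 0.0005
```

>>> {"name": "jog_arm", "arguments": {"commands": [{"translation": [0,0,-0.8],"twist": 0},{"translation": [0,0,0],"twist": 0}]}}

```text
time: 23.75
ee_pos: [0.5275, -0.2044, 0.147]
eef_rot: [0.707, 0.012, -0.009, -0.707]
ft_force: [2.0, -1.1, 8.0]
width: 0.0004
```

>>> {"name": "jog_arm", "arguments": {"commands": [{"translation": [0,0,-1],"twist": 0},{"translation": [0,0,0],"twist": 0}]}}

```text
time: 23.95
ee_pos: [0.5279, -0.2045, 0.1464]
eef_rot: [0.707, 0.013, -0.009, -0.707]
ft_force: [3.8, -1.2, 9.5]
width: 0.0004
```

>>> {"name": "jog_arm", "arguments": {"commands": [{"translation": [0,0,-1],"twist": 0},{"translation": [0,0,0],"twist": 0}]}}

```text
time: 24.15
ee_pos: [0.528, -0.2046, 0.1455]
eef_rot: [0.708, 0.013, -0.009, -0.707]
ft_force: [3.3, -0.9, 10.1]
width: 0.0006
```

Run:
```python
from h import *
c=snap("side","s12");st()
a=c["img"][200:330,220:360,::-1]; a=cv2.resize(a,(560,520),interpolation=cv2.INTER_CUBIC)
cv2.imwrite("pics/s12c.png",a)
```

```text
t 24.2 tcp [ 0.5279 -0.2046  0.1454] jawyaw 1.77 appr [ 0.0054 -0.0013 -1.    ] j7 0.47754647145580803 F [ 3.532  -1.7519  9.8177] w 0.0008254810617119412
```

View pics/s12c.png

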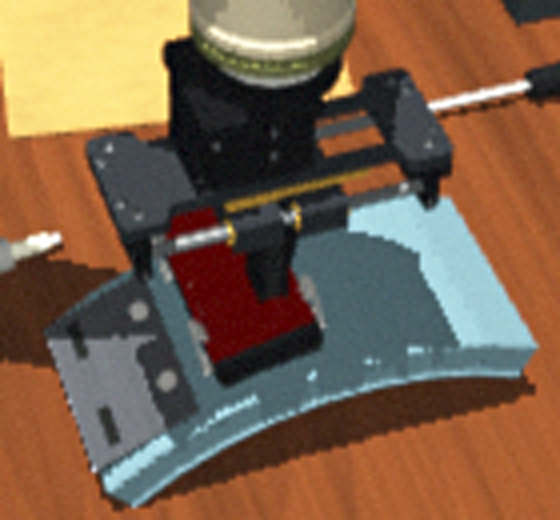

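>>> {"name": "jog_arm", "arguments": {"commands": [{"translation": [0,0,-1],"twist": 0},{"translation": [0,0,-0.5],"twist": 0},{"translation": [0,0,0],"twist": 0}]}}

```text
time: 24.5
ee_pos: [0.5284, -0.2047, 0.1447]
eef_rot: [0.708, 0.013, -0.009, -0.706]
ft_force: [2.3, -1.1, 15.8]
width: 0.0004
```

>>> {"name": "jog_arm", "arguments": {"commands": [{"translation": [0,0,-1],"twist": 0},{"translation": [0,0,-0.5],"twist": 0},{"translation": [0,0,0],"twist": 0}]}}

```text
time: 24.8
ee_pos: [0.5289, -0.2049, 0.1438]
eef_rot: [0.708, 0.014, -0.008, -0.706]
ft_force: [1.8, -0.2, 18.7]
width: 0.0005
```

>>> {"name": "jog_arm", "arguments": {"commands": [{"translation": [0,0,-1],"twist": 0},{"translation": [0,0,0],"twist": 0}]}}

```text
time: 25.0
ee_pos: [0.5292, -0.205, 0.1432]
eef_rot: [0.708, 0.014, -0.008, -0.706]
ft_force: [1.7, -0.3, 22.0]
width: 0.0006
```

>>> {"name": "jog_arm", "arguments": {"commands": [{"translation": [0,0,-0.8],"twist": 0},{"translation": [0,0,0],"twist": 0}]}}

```text
time: 25.2
ee_pos: [0.5294, -0.205, 0.1428]
eef_rot: [0.708, 0.014, -0.008, -0.706]
ft_force: [1.8, -0.4, 24.2]
width: 0.0004
```

>>> {"name": "jog_arm", "arguments": {"commands": [{"translation": [0,0,2],"twist": 0},{"translation": [0,0,2],"twist": 0},{"translation": [0,0,0],"twist": 0}]}}

```text
time: 25.5
ee_pos: [0.5282, -0.2045, 0.1451]
eef_rot: [0.707, 0.013, -0.009, -0.707]
ft_force: [2.2, -1.3, 11.9]
width: 0.0005
```

>>> {"name": "jog_arm", "arguments": {"commands": [{"translation": [0,0,2],"twist": 0},{"translation": [0,0,0],"twist": 0}]}}

```text
time: 25.7
ee_pos: [0.5265, -0.2041, 0.1455]
eef_rot: [0.707, 0.012, -0.01, -0.707]
ft_force: [2.0, -0.7, 6.1]
width: 0.0004
```

>>> {"name": "jog_arm", "arguments": {"commands": [{"translation": [0,0,2],"twist": 0},{"translation": [0,0,0],"twist": 0}]}}

```text
time: 25.9
ee_pos: [0.5254, -0.2037, 0.1464]
eef_rot: [-0.707, -0.011, 0.011, 0.707]
ft_force: [-0.0, -1.0, -0.3]
width: 0.0008
```

>>> {"name": "jog_arm", "arguments": {"commands": [{"translation": [0,0,12],"twist": 0},{"translation": [0,4,12],"twist": 0},{"translation": [-0.5,25,0],"twist": 0},{"translation": [-0.5,33,0],"twist": 0},{"translation": [-0.5,25,0],"twist": 0},{"translation": [-0.5,8,-3],"twist": 0},{"translation": [0,0,-8],"twist": 0},{"translation": [0,0,-3],"twist": 0},{"translation": [0,0,0],"twist": 0}]}}

```text
time: 26.8
ee_pos: [0.5232, -0.1102, 0.1561]
eef_rot: [0.707, 0.01, -0.011, -0.707]
ft_force: [-0.7, 0.5, -0.0]
width: 0.0006
```

>>> {"name": "jog_arm", "arguments": {"commands": [{"translation": [0,0,-2],"twist": 0},{"translation": [0,0,-1],"twist": 0},{"translation": [0,0,0],"twist": 0}]}}

```text
time: 27.1
ee_pos: [0.5237, -0.1092, 0.1535]
eef_rot: [0.707, 0.011, -0.011, -0.707]
ft_force: [-0.8, 0.4, 0.8]
width: 0.0003
```

>>> {"name": "jog_arm", "arguments": {"commands": [{"translation": [0,0,-1],"twist": 0},{"translation": [0,0,-1],"twist": 0},{"translation": [0,0,0],"twist": 0}]}}

```text
time: 27.4
ee_pos: [0.524, -0.1089, 0.1518]
eef_rot: [0.707, 0.011, -0.011, -0.707]
ft_force: [0.0, -1.2, 1.3]
width: 0.0008
```

>>> {"name": "jog_arm", "arguments": {"commands": [{"translation": [0,0,-1],"twist": 0},{"translation": [0,0,0],"twist": 0}]}}

```text
time: 27.6
ee_pos: [0.5242, -0.1087, 0.151]
eef_rot: [-0.707, -0.011, 0.011, 0.707]
ft_force: [1.0, 1.2, 3.7]
width: 0.0006
```

>>> {"name": "jog_arm", "arguments": {"commands": [{"translation": [0,0,-1],"twist": 0},{"translation": [0,0,0],"twist": 0}]}}

```text
time: 27.8
ee_pos: [0.5245, -0.1085, 0.1503]
eef_rot: [-0.707, -0.012, 0.01, 0.707]
ft_force: [0.0, 1.3, 5.8]
width: 0.0003
```

>>> {"name": "jog_arm", "arguments": {"commands": [{"translation": [0,0,-1],"twist": 0},{"translation": [0,0,-0.5],"twist": 0},{"translation": [0,0,0],"twist": 0}]}}

```text
time: 28.1
ee_pos: [0.5238, -0.1087, 0.1482]
eef_rot: [-0.707, -0.011, 0.011, 0.707]
ft_force: [0.2, 0.4, 0.2]
width: 0.0006
```

>>> {"name": "jog_arm", "arguments": {"commands": [{"translation": [0,0,-1],"twist": 0},{"translation": [0,0,0],"twist": 0}]}}

```text
time: 28.3
ee_pos: [0.5233, -0.1088, 0.1466]
eef_rot: [0.707, 0.011, -0.011, -0.707]
ft_force: [-0.3, 0.2, 0.2]
width: 0.0006
```

>>> {"name": "jog_arm", "arguments": {"commands": [{"translation": [0,0,-1],"twist": 0},{"translation": [0,0,0],"twist": 0}]}}

```text
time: 28.5
ee_pos: [0.5236, -0.1088, 0.1459]
eef_rot: [0.707, 0.011, -0.011, -0.707]
ft_force: [-0.2, -0.1, -0.9]
width: 0.0002
```

>>> {"name": "jog_arm", "arguments": {"commands": [{"translation": [0,0,-1],"twist": 0},{"translation": [0,0,-0.5],"twist": 0},{"translation": [0,0,0],"twist": 0}]}}

```text
time: 28.8
ee_pos: [0.524, -0.1088, 0.1452]
eef_rot: [-0.707, -0.011, 0.011, 0.707]
ft_force: [-1.8, 0.3, 6.1]
width: 0.0005
```

>>> {"name": "jog_arm", "arguments": {"commands": [{"translation": [0,0,-1],"twist": 0},{"translation": [0,0,0],"twist": 0}]}}

```text
time: 29.0
ee_pos: [0.5244, -0.1087, 0.1446]
eef_rot: [-0.707, -0.012, 0.01, 0.707]
ft_force: [-2.5, 1.1, 9.8]
width: 0.0005
```

>>> {"name": "jog_arm", "arguments": {"commands": [{"translation": [0,0,-1],"twist": 0},{"translation": [0,0,0],"twist": 0}]}}

```text
time: 29.2
ee_pos: [0.5248, -0.1086, 0.1441]
eef_rot: [-0.707, -0.012, 0.01, 0.707]
ft_force: [-1.7, 1.4, 12.7]
width: 0.0005
```

>>> {"name": "jog_arm", "arguments": {"commands": [{"translation": [0,0,10],"twist": 0},{"translation": [0,-5,25],"twist": 0},{"translation": [0,-20,30],"twist": 0},{"translation": [-2,-30,20],"twist": 0},{"translation": [-2,-30,0],"twist": 0},{"translation": [0,-20,0],"twist": 0},{"translation": [0,0,0],"twist": 0},{"translation": [0,0,0],"twist": 0}]}}

```text
time: 30.0
ee_pos: [0.5197, -0.2137, 0.2276]
eef_rot: [-0.707, -0.011, 0.011, 0.707]
ft_force: [0.6, 0.4, 0.2]
width: 0.0008
```

Run:
```python
from h import *
c=snap("side","s13");d=snap("wrist","w13");st();np.save("w13.npy",d["cam_to_world"])
a=c["img"][200:330,220:360,::-1]; a=cv2.resize(a,(560,520),interpolation=cv2.INTER_CUBIC)
cv2.imwrite("pics/s13c.png",a)
a=d["img"][60:300,150:390,::-1]; a=cv2.resize(a,(600,600),interpolation=cv2.INTER_CUBIC)
cv2.imwrite("pics/w13c.png",a)
```

```text
t 30.1 tcp [ 0.52   -0.2125  0.2275] jawyaw 1.86 appr [-0.0003  0.0006 -1.    ] j7 0.45826046927554154 F [-1.1654  1.0126 -0.3789] w 0.0005568178078891369
```

View pics/s13c.png

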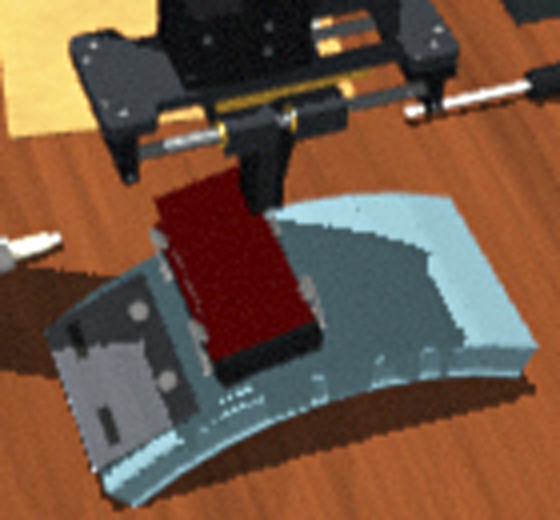

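View pics/w13c.png

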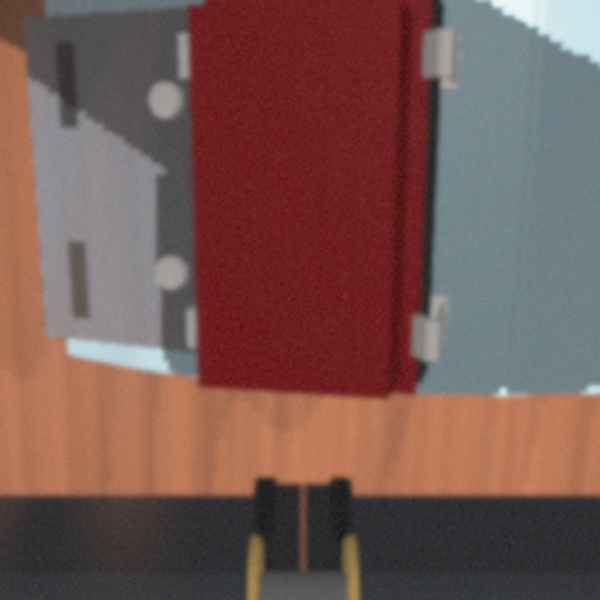

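>>> {"name": "jog_arm", "arguments": {"commands": [{"translation": [0,-15,10],"twist": 0},{"translation": [0,-25,20],"twist": 0},{"translation": [0,-10,10],"twist": 0},{"translation": [0,0,0],"twist": 0},{"translation": [0,0,0],"twist": 0}]}}

```text
time: 30.6
ee_pos: [0.52, -0.2625, 0.267]
eef_rot: [-0.707, -0.011, 0.011, 0.707]
ft_force: [-0.5, 1.3, 0.2]
width: 0.0006
```

Run:
```python
from h import *
c=snap("side","s14");d=snap("wrist","w14");st();np.save("w14.npy",d["cam_to_world"])
a=c["img"][225:310,235:330,::-1]; a=cv2.resize(a,None,fx=6,fy=6,interpolation=cv2.INTER_CUBIC)
cv2.imwrite("pics/s14c.png",a)
a=d["img"][0:170,190:360,::-1]; a=cv2.resize(a,None,fx=3.5,fy=3.5,interpolation=cv2.INTER_CUBIC)
cv2.imwrite("pics/w14c.png",a)
m=R.from_euler('zy',[1.7,-12],degrees=True); S=np.array([.524,-.156,.109])
for sx,sy in((-1,1),(-1,-1),(1,-1),(1,1)):
    for h in(.034,.043):
        p=S+m.apply([sx*.028,sy*.052,h]); print(sx,sy,h,"side",(proj(c,p)-[235,225])*6,"wrist",(proj(d,p)-[190,0])*3.5)
```

```text
t 30.7 tcp [ 0.5199 -0.2621  0.2667] jawyaw 1.87 appr [-0.0011  0.0011 -1.    ] j7 0.5584733513152716 F [0.5199 0.0742 0.5313] w 0.0008096485110956056
-1 1 0.034 side [139.9073 144.1268] wrist [158.1698 -21.6355]
-1 1 0.043 side [135.0488 129.6797] wrist [144.4361 -36.6291]
-1 -1 0.034 side [219.7207 323.1743] wrist [168.2386 495.4732]
-1 -1 0.043 side [214.9835 308.7706] wrist [156.1517 497.8209]
1 -1 0.034 side [353.8913 268.8302] wrist [415.3171 499.6277]
1 -1 0.043 side [349.9086 254.2163] wrist [410.6275 502.2079]
1 1 0.034 side [266.4678  94.0197] wrist [431.7488 -40.5874]
1 1 0.043 side [262.2802  79.3969] wrist [427.1147 -56.9637]
```

View pics/s14c.png

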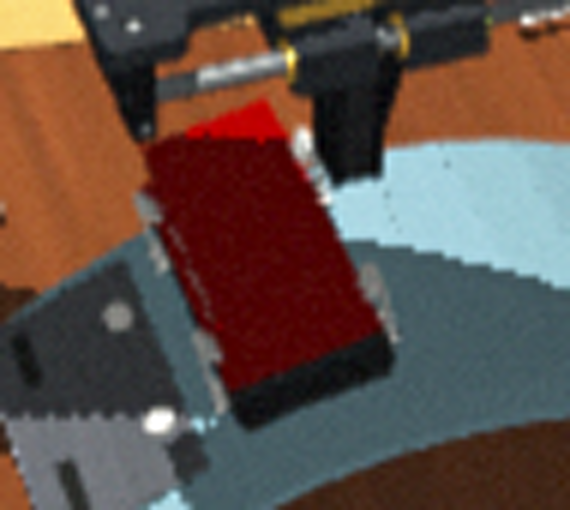

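View pics/w14c.png

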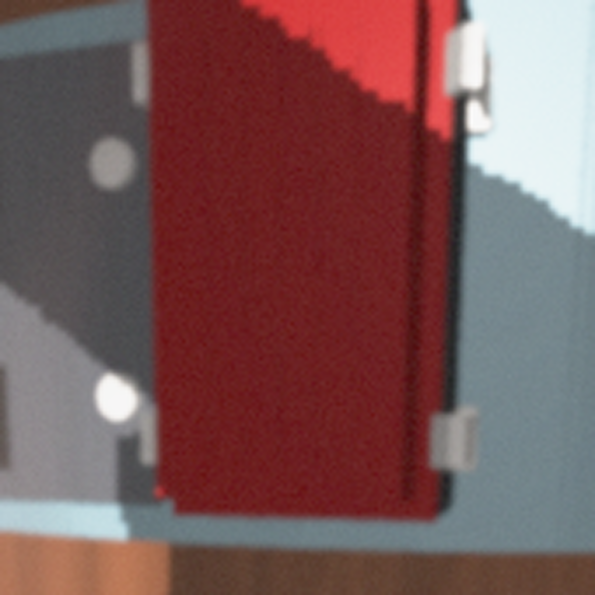

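Run:
```python
import cv2,numpy as np
a=cv2.imread("pics/s14.png")[250:300,255:310].astype(float)
a=np.clip(a*2.2,0,255).astype(np.uint8)
b=cv2.imread("pics/s8.png")[250:300,255:310]
cv2.imwrite("pics/s14d.png",np.hstack([cv2.resize(x,None,fx=7,fy=7,interpolation=cv2.INTER_CUBIC) for x in(a,b)]))
```

```text
(no output)
```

View pics/s14d.png

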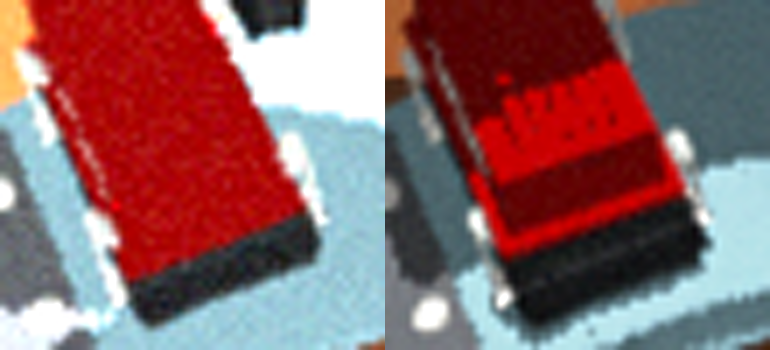

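Side view shows the flange's lower edge parallel to the base and lowered; the +x clip noses lie over the flange. To be sure about b and c, I'll re-press each moderately.

>>> {"name": "jog_arm", "arguments": {"commands": [{"translation": [-8,10,-15],"twist": 0},{"translation": [-13,24,-30],"twist": 0},{"translation": [-10,24,-35],"twist": 0},{"translation": [0,0,-25],"twist": 0},{"translation": [0,0,-12],"twist": 0},{"translation": [0,0,-4],"twist": 0},{"translation": [0,0,-2],"twist": 0},{"translation": [0,0,0],"twist": 0}]}}

```text
time: 31.5
ee_pos: [0.4893, -0.2064, 0.1454]
eef_rot: [0.707, 0.011, -0.01, -0.707]
ft_force: [0.2, 0.1, -1.0]
width: 0.0003
```

>>> {"name": "jog_arm", "arguments": {"commands": [{"translation": [0,0,-2],"twist": 0},{"translation": [0,0,-1],"twist": 0},{"translation": [0,0,0],"twist": 0}]}}

```text
time: 31.8
ee_pos: [0.4889, -0.2059, 0.1418]
eef_rot: [0.707, 0.011, -0.011, -0.707]
ft_force: [0.3, -0.2, 0.5]
width: 0.0005
```

>>> {"name": "jog_arm", "arguments": {"commands": [{"translation": [0,0,-1],"twist": 0},{"translation": [0,0,-1],"twist": 0},{"translation": [0,0,0],"twist": 0}]}}

```text
time: 32.1
ee_pos: [0.4887, -0.2058, 0.1395]
eef_rot: [-0.707, -0.011, 0.011, 0.707]
ft_force: [0.2, 0.6, 0.3]
width: 0.0005
```

>>> {"name": "jog_arm", "arguments": {"commands": [{"translation": [0,0,-1.5],"twist": 0},{"translation": [0,0,-1],"twist": 0},{"translation": [0,0,0],"twist": 0}]}}

```text
time: 32.4
ee_pos: [0.4889, -0.2058, 0.1373]
eef_rot: [-0.707, -0.011, 0.011, 0.707]
ft_force: [-0.3, 0.7, 2.5]
width: 0.0006
```

>>> {"name": "jog_arm", "arguments": {"commands": [{"translation": [0,0,-1],"twist": 0},{"translation": [0,0,-1],"twist": 0},{"translation": [0,0,0],"twist": 0}]}}

```text
time: 32.7
ee_pos: [0.4889, -0.2061, 0.1359]
eef_rot: [-0.707, -0.011, 0.011, 0.707]
ft_force: [-3.1, 0.2, 11.0]
width: 0.0005
```

>>> {"name": "jog_arm", "arguments": {"commands": [{"translation": [0,0,10],"twist": 0},{"translation": [0,0,17],"twist": 0},{"translation": [15,0,0],"twist": 0},{"translation": [17,0,0],"twist": 0},{"translation": [5,0,-3],"twist": 0},{"translation": [0,0,-6],"twist": 0},{"translation": [0,0,-3],"twist": 0},{"translation": [0,0,0],"twist": 0}]}}

```text
time: 33.5
ee_pos: [0.5247, -0.2059, 0.1494]
eef_rot: [-0.707, -0.01, 0.011, 0.707]
ft_force: [0.6, -0.0, 0.8]
width: 0.0005
```

>>> {"name": "jog_arm", "arguments": {"commands": [{"translation": [0,0,-2],"twist": 0},{"translation": [0,0,-1],"twist": 0},{"translation": [0,0,0],"twist": 0}]}}

```text
time: 33.8
ee_pos: [0.5256, -0.2058, 0.1471]
eef_rot: [-0.707, -0.011, 0.011, 0.707]
ft_force: [-0.4, -0.2, 0.2]
width: 0.0008
```

>>> {"name": "jog_arm", "arguments": {"commands": [{"translation": [0,0,-1],"twist": 0},{"translation": [0,0,-0.5],"twist": 0},{"translation": [0,0,0],"twist": 0}]}}

```text
time: 34.1
ee_pos: [0.5258, -0.2058, 0.1457]
eef_rot: [-0.707, -0.011, 0.011, 0.707]
ft_force: [-0.1, 0.9, 0.4]
width: 0.0003
```

Both re-checked corners are home: b first touches at z ≈ 0.138, c below 0.1457. Retreat upward and take a last look.

>>> {"name": "jog_arm", "arguments": {"commands": [{"translation": [0,0,15],"twist": 0},{"translation": [0,0,35],"twist": 0},{"translation": [-10,25,40],"twist": 0},{"translation": [-25,40,30],"twist": 0},{"translation": [-25,40,10],"twist": 0},{"translation": [-20,40,0],"twist": 0},{"translation": [0,30,0],"twist": 0},{"translation": [0,0,0],"twist": 0},{"translation": [0,0,0],"twist": 0}]}}

```text
time: 35.0
ee_pos: [0.4486, -0.0352, 0.2735]
eef_rot: [-0.707, -0.012, 0.011, 0.707]
ft_force: [0.3, -0.2, 0.1]
width: 0.0007
```

Run:
```python
from h import *
c=snap("side","s15");t=snap("top","t15");st()
a=c["img"][175:335,205:365,::-1]; a=cv2.resize(a,(400,400),interpolation=cv2.INTER_CUBIC)
b=t["img"][170:275,195:375,::-1]; b=cv2.resize(b,(400,233),interpolation=cv2.INTER_CUBIC)
cv2.imwrite("pics/f.png",np.hstack([a,cv2.copyMakeBorder(b,0,167,0,0,0)]))
```

```text
t 35.1 tcp [ 0.4486 -0.0363  0.273 ] jawyaw 1.67 appr [ 0.0006 -0.0002 -1.    ] j7 -0.044568192610028416 F [-0.6483  0.0672 -0.5418] w 0.000715582091421668
```

View pics/f.png

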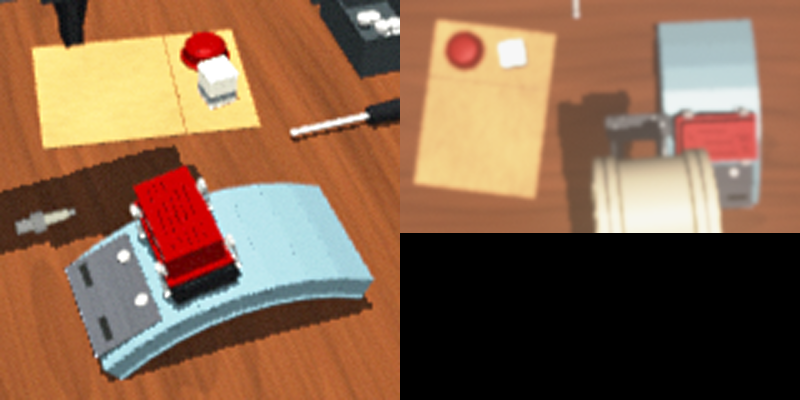

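The lens is fully seated and the other parts haven't moved. The arm is clear, so I'm handing in.

Run:
```python
from bench import *
print(close_job())
```

```text
the job is handed in; nothing more can be done
None
```

The lens is on the lamp with its clear window on the number-plate bracket side. I pressed it home one corner at a time, in the order -x+y, -x-y, +x-y, +x+y. The job was handed in at about 35 s, with the arm clear of everything.

- **Force:** the highest push I read was about 25 N in total, below the 35 N limit. The force is only reported at the end of each move, so brief peaks between readings were not seen.
- **Clips:** the force fell partway down at every corner, then rose again as the gasket was squeezed. At three corners it was one clear drop. The -x-y corner gave only two small drops, at about 5 N, below the 9 N expected for a click.
- **Last checks:** when I touched the -x-y and +x-y corners again, each lay at the height expected for a hooked lens. The wrist picture shows the +x clips lying over the flange, and in the side views the flange is level with the lamp base. The other parts in view looked unmoved.
- **Less certain:** one rough reading from the side picture put the drop at the +x-y corner at about 6 mm, less than the 8 to 10 mm expected. The later touch there disagreed with it and showed the corner home. The box hid the -x clips from the wrist camera, so there I rely on touch heights and the side view.

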